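Put the sanding blocks away in the bench rack

ROBOT

A 6-joint arm with a two-finger parallel gripper is mounted at the origin on the work surface. World frame = base frame: x ahead of the robot, y to its left, z up, the work surface at z = 0. Lengths are in m, angles in rad, forces in N, time in s.
With the tool pointing down it reaches from about 0.325 to 0.775 m from the base axis. Payload 5.5 kg.
Tool frame: the origin (TCP) lies midway between the tips of the shut fingers; the grasp point (between the pads) lies 19 mm behind it; z points along the fingers, y is the line along which they close (so a half turn about z gives the same grasp; the last joint's range is limited). The gripper opens to 88 mm and grips with 3 to 60 N. Pads are 20 mm wide; open, the fingers measure 115 mm over their backs; the gripper's body (75 mm by 178 mm) begins 61 mm behind the grasp point.
Start: joints at [1.119, 0.091, 1.231, -0, 1.82, -0.057], TCP at [0.231, 0.554, 0.223] pointing down, gripper open.
Joint ranges: [-2.87, 2.87], [-0.86, 2.18], [0.17, 2.46], [-1.51, 4.65], [0.06, 2.69], [-2.65, 2.65]. Speed limits (rad/s): [2.57, 2.57, 3.01, 3.14, 3.14, 3.14].

INTERFACE

Orientations are given as [roll, pitch, yaw] about the fixed x, y, z axes, in that order (R = Rz(yaw) Ry(pitch) Rx(roll)).
In Python, from workcell import env, cams, models gives the robot as it stands. The module is installed in compiled form; this text tells all that it offers.
- The arm moves only by the tool jog_arm, never from a script. Its argument "deltas" is a list of rows, each a list of 3 entries, a list of its own where there are three numbers: the turn, a rotation vector about the tool's x, y, z each as a share of 30 degrees, from -1 to 1, then the shift along the tool's x, y, z each as a share of 400 mm, from -1 to 1, then the closure, from 0 (fully open) to 1 (shut). A call has 1 to 10 rows; each row is the pose to reach, as a shift and turn from the pose commanded when the call began, along the tool's axes at that moment; what a row does not reach only later rows make up. A row lasts 1/10 s, in which the tool goes at most 50 mm and 8.59 degrees, less where a joint would pass 70% of its speed; a pose out of reach is approached as far as the arm can. A call with a number of a shift or a turn outside -1 to 1 is refused whole. A call with a gripper value outside its range is refused whole. The fingers move at their own pace and stop on an object; the grip force is fixed at half the most. Time passes only in rows, so rows that repeat a pose let the fingers close. It gives the time, the measured TCP pose, the force, the opening and the grip force at its end, in the units of the state.
- env.sense(): the state, without advancing time (a new reading comes with each control period).
- cams.camera(name): name is "scene" or "top" or "wrist"; returns a dict with "frame" (384x512x3 uint8, red, green, blue), "camera_matrix" (3x3 intrinsics, pixels), "R" (3x3) and "t" (3): a world point X has camera coordinates R X + t. Camera axes: x right, y down, z forward; pixel columns grow to the right and rows downward; lengths in m; the calibration is good to about 2 mm. The wrist camera is an equidistant fisheye: a pixel r from the principal point sees the ray r / f radians off the axis. A picture is of the moment at which its call begins. There is no depth.
- env.hand_in(): hands the job in; it is judged then, once.
Trained networks look in a picture, given as the dict that the camera call returned (one of the last four; its "shot" number tells which), for a name from the list of things; names that differ only in an ending like _2 or _b are one class to them, and where a whole thing is asked for, a point or a joint stands for the part that bears it (a point fixed in the world has none). Each returns a list of dicts, best first, with "score" (0 to 1); they miss things now and then, are a little off and sometimes report something else, mostly with a low value. They report only what shows in the picture. A call takes as long as a camera call. They do not tell look-alikes from the thing itself.
- models.recognise(picture, target): "at" ([x, y, z] in m, in world coordinates, good to about 4 mm: the middle of the surface that is visible of it).
- models.regions_of(picture, target): "mask" (384x512 bool, what is visible of it).
- models.landmark_of(picture, target): "at" ([x, y, z] in m, in world coordinates, good to about 4 mm: a listed point, or the origin of a listed thing).
The state is a dict: "time_s": time; "qpos": joint angles; "dq": joint speeds; "tau": joint torques, N m; "eef_pos": TCP position; "ee_rot": TCP orientation; "force": force on the tool from outside, world axes, zero at the start; "torque": the same for the moment, N m; "width": opening from 0.0 (shut) to 1.0 (fully open); "gripper_force": force on a finger pad.
Only numpy, scipy, OpenCV 4.12 (cv2) and the standard library are available. Lean on these libraries where they do the work, as an engineer would, in place of code of your own. Each camera call takes 0.05 s, during which the arm holds its last target. There are 200 camera calls.

TASK

Put the sanding blocks away in the rack. Draw the bolt, slide the empty tray out by a brass peg until it clears the bolt (but stays between its rails), and shut the bolt behind it to hold it out; then slide each block that lies on the bench, grip bar up, into a lane of its own beneath the metal lips, fully home against the back of the tray. Draw the bolt again, push the loaded tray fully home under the clear cover, shut the bolt fully in front of it, and leave everything else on the bench where it is.

Things in the scene. Friction and masses are not known exactly. Their poses are not given: they have to be found in the camera images.
- rack: Fixed wooden rack: 10 mm base plate (x -167 to 143, y +-122 mm) with side rails (inner faces y = +-110, tops z = 30) between which the tray slides along x. Origin on the bench, midway between rails, at the line of the bolt; x points into the rack, y to its left, z up. Tray origin x: +74 fully home (as at the start), -68 when held out against the shut bolt, -70 to -85 when well out.
- rack_cover (a point): Middle of the front edge of the rack's clear cover, on its underside (rack x = 60, z = 98 mm). The flat cover is 8 mm thick (top z = 106) and spans rack x 60 to 144 and the full width. Rack and runners are waxed: the tray slides with about 2 N, with 2.5 mm play each side; the back stop's face is at rack x = 134.
- tray: Loose wooden tray, 120 long (x) x 215 wide (y), about 0.45 kg, on the rack's base plate (underside 10 mm above the bench). Three lanes along x at y = -70, 0, 70 mm, open at the front (-x); back wall's face at x = 54, top z = 33. Side walls and 15 mm dividers with round noses from x = -57. A block fully home has its origin at x = 9, z = 8. Origin at the centre of the underside; axes as the rack's.
- tray_lane (a point): Point on the floor of the middle lane at the start of its lips (tray x = -38, y = 0, z = 8 mm). Each lane is 55 mm wide; from tray x = -38 to 54 aluminium lips overhang it by 6 mm on each side, leaving a 43 mm slot; lip underside z = 29, top z = 33: 21 mm between floor and lips. In front of the lips lies 22 mm of open floor.
- tray_peg (a point): Top centre of the left one of two brass pegs, 14 mm across, that stand on the noses of the tray's dividers at tray x = -50, y = +35 and -35, from z = 29 to 75 mm: to hold or push the tray by. Either one alone is enough.
- bolt (a joint): Sliding bolt on the rack's right side (-y), in m. 0 = shut: its brass blade (rack x -8 to 8, z 14 to 30 mm) reaches 28 mm into the tray's path; 0.035 = fully drawn (towards the rack's -y; clear of the tray from 0.031 on). About 1.5 N of friction, stays where left; may start a few mm from shut. Shuts again only with the tray fully home (6 mm play) or all the way out.
- bolt_knob (a point): Centre of the top of the bolt's upright red knob, a post 14 mm across from 30 to 83 mm above the bench, at x = 0, y = -135 mm of the rack when shut. It moves with the bolt.
- block_cork: Hand sanding block, cork-brown base 90 long (x) x 50 wide (y) x 16 mm thick, black sole; on it, centred, a pale wooden upright grip bar 50 long (x) x 14 thick (y) from 16 to 66 mm above the sole. About 0.15 kg. Origin at the centre of the underside, z up. Alike end for end. Lies upright beside the rack at any yaw; absent in some runs.
- block_red: Hand sanding block, red base 90 long (x) x 50 wide (y) x 16 mm thick, black sole; on it, centred, a pale wooden upright grip bar 50 long (x) x 14 thick (y) from 16 to 66 mm above the sole. About 0.15 kg. Origin at the centre of the underside, z up. Alike end for end. Lies upright beside the rack at any yaw; absent in some runs.
- block_blue: Hand sanding block, blue base 90 long (x) x 50 wide (y) x 16 mm thick, black sole; on it, centred, a pale wooden upright grip bar 50 long (x) x 14 thick (y) from 16 to 66 mm above the sole. About 0.15 kg. Origin at the centre of the underside, z up. Alike end for end. Lies upright beside the rack at any yaw; absent in some runs.
- plane: Blue and steel hand plane, 200 mm long; not part of the job, leave it. Origin at its underside.
- tin: Red and yellow tin, 100 mm tall; leave it. Origin at its underside.
- glue: White glue bottle with an orange cap, 160 mm tall; leave it. Origin at its underside.
- mug: Blue mug, 90 mm tall; leave it. Origin at its underside.
- offcut: Dark wooden offcut, 110 x 60 x 30 mm; leave it. Origin at its underside.
- turnscrew: Screwdriver lying on the bench; leave it. Origin at its underside.
Things that resemble listed ones, but are neither listed nor needed, are in the scene too. What is shaped like the block_blue but green or turquoise is not meant. What is shaped like the block_red but turquoise is not meant.

How it is judged:
On the way, in this order (a step that is already met when the one before it is completed fails the run):
1. every block present is fully home in a lane of the tray, with the tray still held out by the bolt (x of block_cork in the frame of tray between 0.001 and 0.016 m and y of block_cork in the frame of tray between -0.08 and 0.08 m and z of block_cork in the frame of tray between 0.003 and 0.014 m and angle between each of block_cork, block_red, block_blue's own z axis and vertical below 0.15 rad and x of block_red in the frame of tray between 0.001 and 0.016 m and y of block_red in the frame of tray between -0.08 and 0.08 m and z of block_red in the frame of tray between 0.003 and 0.014 m and x of block_blue in the frame of tray between 0.001 and 0.016 m and y of block_blue in the frame of tray between -0.08 and 0.08 m and z of block_blue in the frame of tray between 0.003 and 0.014 m and x of tray in the frame of rack below -0.05 m and value of joint bolt below 0.012 m), for 0.2 s.
2. the loaded tray is fully home in the rack (x of tray in the frame of rack above 0.066 m and angle between tray's own z axis and vertical below 0.06 rad and x of block_cork in the frame of tray between 0.001 and 0.016 m and y of block_cork in the frame of tray between -0.08 and 0.08 m and z of block_cork in the frame of tray between 0.003 and 0.014 m and angle between each of block_cork, block_red, block_blue's own z axis and vertical below 0.15 rad and x of block_red in the frame of tray between 0.001 and 0.016 m and y of block_red in the frame of tray between -0.08 and 0.08 m and z of block_red in the frame of tray between 0.003 and 0.014 m and x of block_blue in the frame of tray between 0.001 and 0.016 m and y of block_blue in the frame of tray between -0.08 and 0.08 m and z of block_blue in the frame of tray between 0.003 and 0.014 m), for 0.2 s.
At the end, for the whole second after the job is handed in: Every block present stands bar up in a lane beneath the lips, within 8 mm of fully home in the tray; the tray is within 8 mm of the rack's back stop, at rest; the bolt is within 8 mm of shut (all of step 2 and value of joint bolt below 0.008 m and linear speed of tray below 0.02 m/s); the robot touches nothing.
It fails at once if another thing on the bench is shifted by more than 40 mm or knocked over (distance of any of plane, tin, glue, mug, offcut, turnscrew from where it was at the start of the episode above 0.04 m or angle between any of plane, tin, glue, mug's own z axis and vertical above 0.5 rad).
Of block_cork, block_red, block_blue only 2 to 3 are there at a start; the rules pass over those that are not, and their reading is None.
At some moment in a run one of block_cork, block_red, block_blue may be knocked a few centimetres aside while the robot is not near it.
Once in a run the grip may slacken for a moment while it holds something.
It also fails if it takes over 210 s, if anything falls off the work surface, if the arm or the gripper's body presses on something with over 40 N, if the wrist force passes 120 N, or if a joint passes its speed limit or range.

## Working session

There is one attempt and no reset: what is moved stays moved. The work goes in short steps, Python scripts to look and compute and a tool call to move; the robot and the scene stay as the last step left them, time stands still between calls to the robot, and variables do not carry over. Pictures are saved under pics/ and viewed, at most 18 in all, crops included, and the job is handed in when it is done.

Besides the shell and the picture viewer there is one more tool, called after ">>>" as name([rows], argument=value, ...), one row to a line, values as JSON. jog_arm: Moves the arm, as the interface text tells. Shift numbers are shares of 400 mm and turn numbers shares of 30 degrees, none past 1 either way. Its arguments: {"type":"object","properties":{"deltas":{"type":"array","items":{"type":"array"}}},"required":["deltas"]}

```bash
mkdir -p pics; cat > h.py <<'E'
from workcell import env,cams,models
import numpy as np,cv2
from scipy.spatial.transform import Rotation as Ro
def shot(n,f=None):
    p=cams.camera(n)
    if f: cv2.imwrite('pics/'+f,cv2.cvtColor(p['frame'],cv2.COLOR_RGB2BGR))
    return p
def proj(p,X):
    c=p['R']@np.array(X)+p['t']; u=p['camera_matrix']@c; return (u[:2]/u[2]).round(0)
def ray(p,uv,z):
    d=p['R'].T@np.linalg.inv(p['camera_matrix'])@[uv[0],uv[1],1]; o=-p['R'].T@p['t']
    return o+d*(z-o[2])/d[2]
E
python3 - <<'E'
from h import *
s=env.sense();print(s['eef_pos'],s['ee_rot'],s['time_s'],s['width'])
for n in('scene','top'):
    p=shot(n,n+'0.png');print(n,(-p['R'].T@p['t']).round(3))
    for t in['rack','rack_cover','tray','tray_lane','tray_peg','bolt_knob','block_cork','block_red','block_blue']:
        for d in models.landmark_of(p,t)[:4]:
            print(t,round(d['score'],2),np.round(d['at'],3),proj(p,d['at']))
E
```

```text
[0.23066738 0.5535767  0.2215099 ] [-3.13967080e+00 -1.09307163e-04  2.74677500e+00] 0.0 1.001639778745483
scene [ 1.154 -0.235  0.984]
rack 0.84 [ 0.61  -0.011 -0.002] [270. 244.]
rack 0.38 [ 0.669 -0.007  0.096] [281. 242.]
rack_cover 0.62 [ 0.668 -0.008  0.099] [280. 241.]
tray 0.65 [ 0.614 -0.475  0.001] [105. 306.]
tray_lane 0.64 [ 0.648 -0.001  0.018] [279. 250.]
tray_peg 0.7 [0.629 0.026 0.087] [286. 227.]
bolt_knob 0.47 [ 0.619 -0.144  0.082] [225. 247.]
block_cork 0.78 [0.548 0.315 0.004] [359. 191.]
block_cork 0.24 [0.631 0.028 0.089] [287. 227.]
block_red 0.72 [ 0.446 -0.291  0.003] [160. 231.]
block_red 0.61 [ 0.317 -0.378  0.001] [123. 208.]
block_blue 0.68 [ 0.288 -0.212 -0.004] [174. 185.]
block_blue 0.58 [0.373 0.276 0.001] [321. 158.]
block_blue 0.44 [ 0.346  0.492 -0.005] [372. 136.]
top [0.328 0.017 1.415]
rack 0.81 [ 0.603 -0.012 -0.   ] [267. 178.]
rack_cover 0.74 [ 0.668 -0.003  0.096] [265. 155.]
rack_cover 0.58 [ 0.608 -0.012 -0.001] [267. 177.]
tray 0.97 [ 0.682 -0.002  0.016] [264. 157.]
tray_lane 0.55 [ 0.643 -0.01   0.016] [266. 167.]
tray_peg 0.94 [0.631 0.025 0.082] [257. 166.]
bolt_knob 0.58 [ 0.623 -0.147  0.081] [304. 169.]
block_cork 0.82 [0.546 0.314 0.002] [182. 191.]
block_red 0.86 [ 0.318 -0.379 -0.002] [363. 254.]
block_red 0.7 [ 0.666 -0.006  0.094] [266. 156.]
block_red 0.57 [ 0.449 -0.294  0.002] [340. 219.]
block_blue 0.92 [0.349 0.498 0.001] [130. 242.]
block_blue 0.87 [ 0.289 -0.212  0.002] [319. 261.]
block_blue 0.7 [ 0.375  0.276 -0.   ] [190. 236.]
block_blue 0.21 [ 0.666 -0.005  0.096] [266. 156.]
```

View pics/scene0.png

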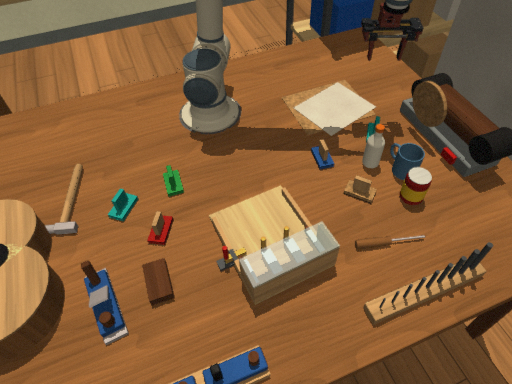

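View pics/top0.png

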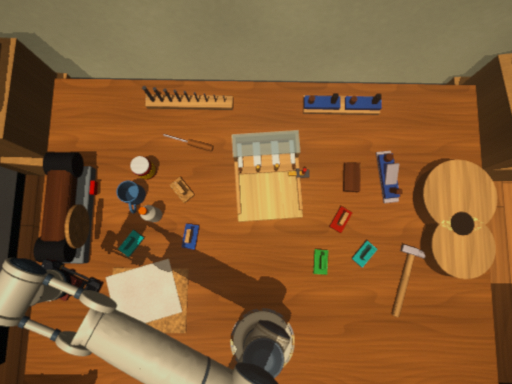

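The top view shows two blue-class candidates: true blue at (190,236) and turquoise at (130,242). The green one is at (320,261). Red is at (341,219) and turquoise at (363,254); cork is at (182,190). I'll confirm these colours in one crop and compute the first move over the rack.

```bash
cat >> h.py <<'E'
def plan(pos,phi=None,s=None):
    """tool-frame shares from the present pose to world pos with tool down, tool y axis at angle phi (deg)"""
    s=s or env.sense(); R=Ro.from_euler('xyz',s['ee_rot']).as_matrix(); p=np.array(s['eef_pos'])
    cur=np.degrees(np.arctan2(R[1,1],R[0,1])); phi=cur if phi is None else phi
    a=np.radians(phi); y=np.array([np.cos(a),np.sin(a),0]); z=np.array([0,0,-1.]); T=np.c_[np.cross(y,z),y,z]
    rv=Ro.from_matrix(R.T@T).as_rotvec(degrees=True)/30
    print('phi',cur.round(1),'turn',rv.round(3),'shift',(R.T@(np.array(pos)-p)/.4).round(4),'mm',(np.array(pos)-p).round(3))
E
python3 - <<'E'
from h import *
plan([.50,-.02,.30],94.5)
p=cams.camera('scene');f=p['frame'][:, :, ::-1]
a=cv2.resize(f[125:215,290:410],(400,300),interpolation=2); b=cv2.resize(f[165:255,95:215],(400,300),interpolation=2)
c=cv2.resize(cams.camera('top')['frame'][125:230,225:315,::-1],(400,467),interpolation=2)
o=np.zeros((600,800,3),np.uint8);o[:300,:400]=a;o[300:,:400]=b;o[:467,400:]=c
cv2.imwrite('pics/crop1.png',o)
E
```

```text
phi 67.4 turn [-0.    -0.    -0.904] shift [-1.1731 -1.0654 -0.1934] mm [ 0.269 -0.574  0.077]
```

View pics/crop1.png

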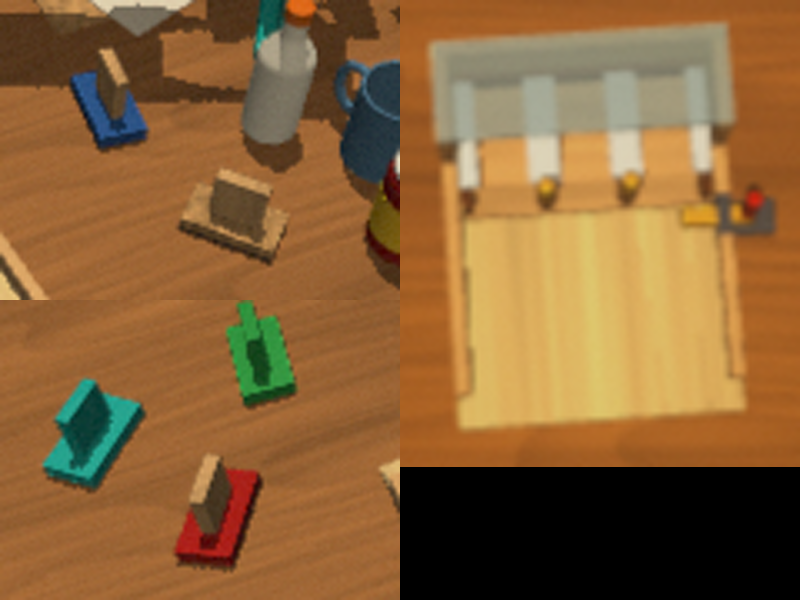

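The crop confirms the three real blocks, all with pale bars: blue (upper left), cork (upper middle) and red (lower). The two turquoise blocks and the green one have bars of their own colour, so they are look-alikes.

>>> jog_arm([
  [[0,0,0],[-0.05,-0.05,-0.19],0],
  [[0,0,-0.9],[-1,-0.9,-0.19],0],
  [[0,0,-0.9],[-1,-0.9,-0.19],0],
  [[0,0,-0.9],[-1,-0.9,-0.19],0],
  [[0,0,-0.9],[-1,-0.9,-0.19],0],
  [[0,0,-0.9],[-1,-0.9,-0.19],0],
  [[0,0,-0.9],[-1,-0.9,-0.19],0],
  [[0,0,-0.9],[-1,-0.9,-0.19],0],
  [[0,0,-0.9],[-1,-0.9,-0.19],0],
  [[0,0,-0.9],[-1,-0.9,-0.19],0],
])

```text
time_s: 2.1
eef_pos: [0.4288, 0.1354, 0.2948]
ee_rot: [3.141, 0.001, -3.065]
force: [0.9, 0.1, 0.3]
width: 0.999
gripper_force: 0.0
```

```bash
python3 - <<'E'
from h import *
plan([.52,-.06,.30],94.5)
E
```

```text
phi 94.4 turn [ 0.     0.002 -0.004] shift [-0.19   -0.5046 -0.0129] mm [ 0.091 -0.195  0.005]
```

>>> jog_arm([
  [[0,0,0],[-0.19,-0.5,-0.01],0.5],
  [[0,0,0],[-0.19,-0.5,-0.01],0.5],
  [[0,0,0],[-0.19,-0.5,-0.01],0.5],
  [[0,0,0],[-0.19,-0.5,-0.01],0.5],
  [[0,0,0],[-0.19,-0.5,-0.01],0.5],
  [[0,0,0],[-0.19,-0.5,-0.01],0.5],
])

```text
time_s: 2.7
eef_pos: [0.5197, -0.0578, 0.2976]
ee_rot: [3.141, -0.002, -3.068]
force: [-0.8, -0.1, 0.4]
width: 0.511
gripper_force: 0.0
```

```bash
python3 - <<'E'
from h import *
for n in('wrist','scene','top'):
    p=shot(n,n+'1.png')
    if n=='wrist': print((-p['R'].T@p['t']).round(3),p['R'].round(2),p['camera_matrix'])
    for t in['rack','rack_cover','tray','tray_lane','tray_peg','bolt_knob']:
        for d in models.landmark_of(p,t)[:2]:
            print(n,t,round(d['score'],2),np.round(d['at'],4))
print(env.sense()['eef_pos'])
E
```

```text
[ 0.445 -0.064  0.46 ] [[-0.07  1.    0.  ]
 [ 0.96  0.07  0.27]
 [ 0.27  0.02 -0.96]] [[297.31863964   0.         255.67812801]
 [  0.         297.31863964 192.77956055]
 [  0.           0.           1.        ]]
wrist rack 0.8 [ 0.6093 -0.0123  0.0014]
wrist tray 0.79 [ 0.6759 -0.0057  0.0069]
wrist tray_lane 0.66 [ 0.6452 -0.0043  0.02  ]
wrist tray_peg 0.57 [0.628  0.0293 0.0868]
wrist bolt_knob 0.89 [ 0.6213 -0.1442  0.0857]
wrist bolt_knob 0.47 [ 0.671  -0.0026  0.0988]
scene rack 0.95 [ 0.6091 -0.0124 -0.0018]
scene rack_cover 0.65 [ 0.6676 -0.0097  0.0941]
scene rack_cover 0.56 [0.5295 0.493  0.0033]
scene tray_lane 0.41 [ 0.6434 -0.004   0.0202]
scene tray_peg 0.63 [0.6304 0.0277 0.0866]
scene bolt_knob 0.51 [ 0.6186 -0.1474  0.0808]
scene bolt_knob 0.28 [7.400e-01 2.995e-01 3.000e-04]
top rack 0.84 [ 6.091e-01 -1.130e-02 -6.000e-04]
top rack_cover 0.7 [ 0.6672 -0.0029  0.0977]
top tray 0.8 [0.6758 0.0016 0.0162]
top tray_lane 0.64 [ 0.6411 -0.009   0.0145]
top tray_lane 0.17 [ 5.294e-01  4.919e-01 -5.000e-04]
top tray_peg 0.95 [0.6311 0.0245 0.0828]
top bolt_knob 0.47 [ 0.6789 -0.0047  0.0132]
[ 0.51945256 -0.05629409  0.29831096]
```

View pics/wrist1.png

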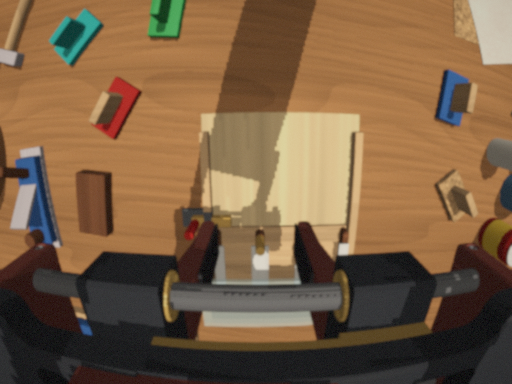

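The wrist picture shows the rack plate's front edge from (201,114) to (360,114), the knob at (192,230) and the right-hand peg at (260,240). Next I fit the rack pose from the corners and the network points.

```bash
cat >> h.py <<'E'
def fray(p,uv,z):
    K=p['camera_matrix']; d=(np.array(uv)-K[:2,2])/K[0,0]; th=np.hypot(*d); v=np.array([*(d/th*np.sin(th)),np.cos(th)])
    d=p['R'].T@v; o=-p['R'].T@p['t']; return o+d*(z-o[2])/d[2]
def fit(A,B):
    A=np.array(A,float);B=np.array(B,float);a=A.mean(0);b=B.mean(0);H=(A-a).T@(B-b)
    th=np.arctan2(H[0,1]-H[1,0],H[0,0]+H[1,1]);c,s=np.cos(th),np.sin(th);R=np.array([[c,-s],[s,c]]);t=b-R@a
    return np.degrees(th),t,np.linalg.norm(A@R.T+t-B,axis=1)*1000
E
python3 - <<'E'
from h import *
p=cams.camera('wrist')
L=fray(p,(360,114),.01);R=fray(p,(201,114),.01);print(L,R,np.linalg.norm(L-R))
print('knob',fray(p,(192,230),.083),'pegR',fray(p,(260,233),.085))
A=[(-.167,.122),(-.167,-.122),(0,0),(.06,0),(.024,.035),(.036,0)]
B=[L[:2],R[:2],(.6092,-.0122),(.6675,-.0055),(.630,.0265),(.6435,-.006)]
th,t,e=fit(A,B);print(th,t,e)
E
```

```text
[0.43064321 0.10001001 0.01      ] [ 0.45308962 -0.14467686  0.01      ] 0.2457142759536056
knob [ 0.61060064 -0.13886504  0.083     ] pegR [ 0.60616157 -0.04399105  0.085     ]
4.597977610856916 [ 0.60834164 -0.00993319] [2.25588935 1.45240602 2.42387978 0.74997202 0.66029897 1.27420319]
```

```bash
cat >> h.py <<'E'
TH=4.8; O=np.array([.6085,-.0105])
def W(x,y,z=None):
    a=np.radians(TH); q=O+np.array([[np.cos(a),-np.sin(a)],[np.sin(a),np.cos(a)]])@[x,y]; return [*q] if z is None else [*q,z]
E
python3 - <<'E'
from h import *
plan(W(0,-.135,.15),94.8); plan(W(0,-.135,.055),94.8)
E
```

```text
phi 94.4 turn [ 0.    -0.    -0.014] shift [-0.2333 -0.2402  0.3708] mm [ 0.1   -0.089 -0.148]
phi 94.4 turn [ 0.    -0.    -0.014] shift [-0.2333 -0.2402  0.6083] mm [ 0.1   -0.089 -0.243]
```

>>> jog_arm([
  [[0,0,-0.014],[-0.233,-0.24,0.2],0.5],
  [[0,0,-0.014],[-0.233,-0.24,0.2],0.5],
  [[0,0,-0.014],[-0.233,-0.24,0.35],0.5],
  [[0,0,-0.014],[-0.233,-0.24,0.37],0.5],
  [[0,0,-0.014],[-0.233,-0.24,0.45],0.5],
  [[0,0,-0.014],[-0.233,-0.24,0.53],0.5],
  [[0,0,-0.014],[-0.233,-0.24,0.608],0.5],
  [[0,0,-0.014],[-0.233,-0.24,0.608],0.5],
  [[0,0,-0.014],[-0.233,-0.24,0.608],0.8],
  [[0,0,-0.014],[-0.233,-0.24,0.608],1],
])

```text
time_s: 4.8
eef_pos: [0.621, -0.1452, 0.058]
ee_rot: [-3.14, 0.004, -3.058]
force: [-0.0, 0.2, 0.6]
width: 0.352
gripper_force: 0.0
```

>>> jog_arm([
  [[0,0,0],[0,0,0],1],
  [[0,0,0],[0,0,0],1],
  [[0,0,0],[0,0,0],1],
])

```text
time_s: 5.1
eef_pos: [0.6206, -0.1451, 0.0571]
ee_rot: [-3.14, 0.003, -3.058]
force: [-0.3, -0.3, 4.4]
width: 0.154
gripper_force: 30.0
```

```bash
python3 - <<'E'
from h import *
s=env.sense();print(s['width']*88,s['force'],s['eef_pos'])
a=np.radians(TH);d=np.array(s['eef_pos'][:2])-O;print('rack',np.array([[np.cos(a),np.sin(a)],[-np.sin(a),np.cos(a)]])@d)
E
```

```text
13.530761866436144 [-0.27426714 -0.29290283  4.4394917 ] [ 0.62058481 -0.14514596  0.05708362]
rack [ 0.00077554 -0.13518497]
```

>>> jog_arm([
  [[0,0,0],[0,-0.03,0],1],
  [[0,0,0],[0,-0.06,0],1],
  [[0,0,0],[0,-0.08,0],1],
  [[0,0,0],[0,-0.087,0],1],
  [[0,0,0],[0,-0.087,0],1],
  [[0,0,0],[0,-0.087,0],1],
])

```text
time_s: 5.7
eef_pos: [0.6235, -0.1798, 0.057]
ee_rot: [-3.141, 0.003, -3.058]
force: [-0.8, 1.3, 5.8]
width: 0.155
gripper_force: 30.0
```

```bash
cat >> h.py <<'E'
def rk(v=None):
    s=env.sense();a=np.radians(TH);d=np.array(s['eef_pos'][:2])-O;print('rack',(np.array([[np.cos(a),np.sin(a)],[-np.sin(a),np.cos(a)]])@d).round(4),'z',round(s['eef_pos'][2],4),'F',np.round(s['force'],1),'w',round(s['width']*88,1),'t',s['time_s'])
E
python3 -c "
from h import *
rk()
print(models.landmark_of(cams.camera('top'),'bolt_knob')[:1],models.landmark_of(cams.camera('scene'),'bolt_knob')[:1])"
```

```text
rack [ 0.0008 -0.17  ] z 0.057 F [-0.8  1.3  5.8] w 13.6 t 5.7
[{'at': [0.4556, 0.4174, -0.0023], 'score': 0.56}] [{'at': [0.6227, -0.1776, 0.0788], 'score': 0.62}]
```

>>> jog_arm([
  [[0,0,0],[0,0,0],0.6],
  [[0,0,0],[0,0,0],0.6],
  [[0,0,0],[0,0,0],0.6],
  [[0,0,0],[0,0,-0.1],0.6],
  [[0,0,0],[0,0,-0.18],0.5],
  [[0,0,0],[-0.058,0.12,-0.18],0.5],
  [[0,0,0],[-0.058,0.24,-0.18],0.5],
  [[0,0,0],[-0.058,0.338,-0.18],0.5],
  [[0,0,0],[-0.058,0.338,-0.18],0.5],
  [[0,0,0],[-0.058,0.338,-0.18],0.5],
])

```text
time_s: 6.9
eef_pos: [0.6343, -0.0423, 0.1268]
ee_rot: [-3.141, -0.001, -3.056]
force: [-0.7, 0.1, 0.7]
width: 0.5
gripper_force: 0.0
```

```bash
python3 -c "
from h import *
rk()
shot('wrist','wrist2.png')
plan(W(.024,-.035,.055),94.8)"
```

```text
rack [ 0.023  -0.0338] z 0.1268 F [-0.7  0.1  0.7] w 44.0 t 6.9
phi 94.8 turn [-0.001 -0.001  0.   ] shift [-0.0026 -0.0002  0.1796] mm [ 0.001 -0.    -0.072]
```

View pics/wrist2.png

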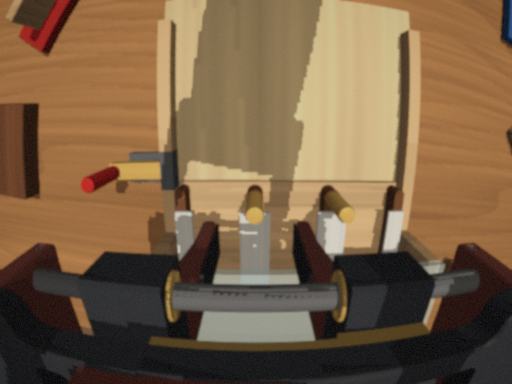

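The bolt is drawn (blade clear at (135,172)) and the right-hand peg at (256,210) sits between the fingers. I go down, grip and pull.

>>> jog_arm([
  [[0,0,0],[-0.0025,0,0.09],0.5],
  [[0,0,0],[-0.0025,0,0.178],0.5],
  [[0,0,0],[-0.0025,0,0.178],0.5],
  [[0,0,0],[-0.0025,0,0.178],1],
  [[0,0,0],[-0.0025,0,0.178],1],
  [[0,0,0],[-0.0025,0,0.178],1],
  [[0,0,0],[-0.0025,0,0.178],1],
  [[0,0,0],[-0.0025,0,0.178],1],
])

```text
time_s: 7.75
eef_pos: [0.6363, -0.043, 0.0578]
ee_rot: [-3.141, 0.003, -3.058]
force: [-1.0, 0.1, 4.7]
width: 0.151
gripper_force: 30.0
```

>>> jog_arm([
  [[0,0,0],[0.05,0,0],1],
  [[0,0,0],[0.1,0,0],1],
  [[0,0,0],[0.15,0,0],1],
  [[0,0,0],[0.2,0,0],1],
  [[0,0,0],[0.25,0,0],1],
  [[0,0,0],[0.3,0,0],1],
  [[0,0,0],[0.35,0,0],1],
  [[0,0,0],[0.377,0,0],1],
  [[0,0,0],[0.377,0,0],1],
  [[0,0,0],[0.377,0,0],1],
])

```text
time_s: 8.75
eef_pos: [0.4852, -0.0557, 0.0577]
ee_rot: [-3.141, 0.001, -3.058]
force: [-2.7, 0.3, 8.8]
width: 0.153
gripper_force: 30.0
```

```bash
python3 -c "
from h import *
rk()
shot('scene','scene2.png')
p=cams.camera('top')
for t in('tray','tray_peg','tray_lane'): print([(np.round(d['at'],3),round(d['score'],2)) for d in models.landmark_of(p,t)[:2]])"
```

```text
rack [-0.1267 -0.0347] z 0.0577 F [-2.7  0.3  8.8] w 13.4 t 8.75
[(array([ 0.53 , -0.013,  0.017]), 0.74), (array([ 0.452,  0.416, -0.004]), 0.7)]
[(array([0.477, 0.016, 0.085]), 0.89)]
[(array([ 0.491, -0.022,  0.017]), 0.7)]
```

View pics/scene2.png

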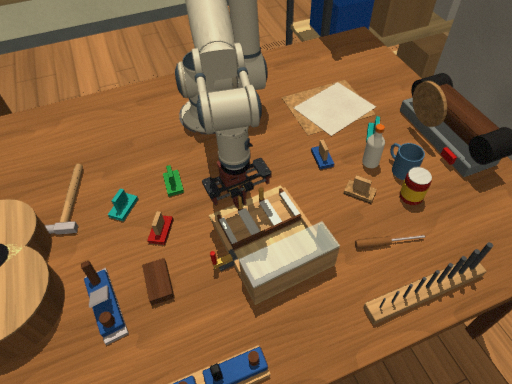

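The tray is out at about rack x -77. Next I release it and shut the bolt.

>>> jog_arm([
  [[0,0,0],[0,0,0],0.6],
  [[0,0,0],[0,0,0],0.6],
  [[0,0,0],[0,0,0],0.55],
  [[0,0,0],[0,0,-0.1],0.5],
  [[0,0,0],[-0.03,-0.03,-0.17],0.5],
  [[0,0,0],[-0.1,-0.11,-0.17],0.5],
  [[0,0,0],[-0.18,-0.19,-0.17],0.5],
  [[0,0,0],[-0.26,-0.27,-0.17],0.5],
  [[0,0,0],[-0.319,-0.338,-0.17],0.5],
  [[0,0,0],[-0.319,-0.338,-0.17],0.5],
])

```text
time_s: 10.0
eef_pos: [0.6247, -0.1821, 0.1203]
ee_rot: [3.141, -0.004, -3.06]
force: [-0.9, 1.0, -1.0]
width: 0.5
gripper_force: 0.0
```

```bash
python3 -c "
from h import *
rk()
plan(W(0.0005,-.17,.055),94.8)"
```

```text
rack [ 0.0018 -0.1724] z 0.1203 F [-0.9  1.  -1. ] w 44.0 t 10.0
phi 94.7 turn [ 0.002 -0.007 -0.005] shift [0.0026 0.0058 0.1633] mm [-0.001  0.002 -0.065]
```

>>> jog_arm([
  [[0,0,0],[0.002,0.004,0.08],0.5],
  [[0,0,0],[0.002,0.004,0.163],0.5],
  [[0,0,0],[0.002,0.004,0.163],0.6],
  [[0,0,0],[0.002,0.004,0.163],1],
  [[0,0,0],[0.002,0.004,0.163],1],
  [[0,0,0],[0.002,0.004,0.163],1],
  [[0,0,0],[0.002,0.004,0.163],1],
  [[0,0,0],[0.002,0.004,0.163],1],
])

```text
time_s: 10.8
eef_pos: [0.6238, -0.1784, 0.0615]
ee_rot: [-3.14, 0.004, -3.058]
force: [0.2, -0.5, 6.3]
width: 0.153
gripper_force: 30.0
```

>>> jog_arm([
  [[0,0,0],[0,0.03,0],1],
  [[0,0,0],[0,0.06,0],1],
  [[0,0,0],[0,0.08,0],1],
  [[0,0,0],[0,0.087,0],1],
  [[0,0,0],[0,0.088,0],1],
  [[0,0,0],[0,0.088,0],1],
])

```text
time_s: 11.4
eef_pos: [0.621, -0.1448, 0.0616]
ee_rot: [-3.137, 0.004, -3.059]
force: [0.3, -5.6, 5.5]
width: 0.152
gripper_force: 30.0
```

```bash
python3 -c "
from h import *
rk()"
```

```text
rack [ 0.0012 -0.1349] z 0.0616 F [ 0.3 -5.6  5.5] w 13.4 t 11.4
```

>>> jog_arm([
  [[0,0,0],[0,0,0],0.6],
  [[0,0,0],[0,0,0],0.5],
  [[0,0,0],[0,0,0],0.5],
  [[0,0,0],[0,0,-0.1],0.4],
  [[0,0,0],[0,0,-0.2],0],
  [[0,0,0],[0.1,-0.06,-0.28],0],
  [[0,0,0],[0.2,-0.12,-0.35],0],
  [[0,0,0],[0.3,-0.2,-0.42],0],
  [[0,0,0],[0.4,-0.27,-0.475],0],
  [[0,0,0],[0.46,-0.33,-0.475],0],
])

```text
time_s: 12.4
eef_pos: [0.4501, -0.2865, 0.2505]
ee_rot: [-3.14, 0.003, -3.056]
force: [-0.1, -1.8, -0.1]
width: 0.99
gripper_force: 0.0
```

>>> jog_arm([
  [[0,0,0],[0.01,-0.005,0],0],
  [[0,0,0],[0.01,-0.005,0],0],
])

```text
time_s: 12.6
eef_pos: [0.4465, -0.2889, 0.2478]
ee_rot: [3.141, 0.001, -3.06]
force: [-0.1, -0.9, -1.0]
width: 0.996
gripper_force: 0.0
```

```bash
cat >> h.py <<'E'
def rect(p,cx,cy,z,half=.09,n=360):
    """top-down warp at height z: image x = -world y, image y = -world x; works for wrist fisheye or pinhole"""
    r=np.linspace(half,-half,n); X,Y=np.meshgrid(cx+r,cy+r,indexing='ij')
    P=np.stack([X,Y,np.full_like(X,z)],-1)@p['R'].T+p['t']; K=p['camera_matrix']
    if p.get('fish'):
        rho=np.hypot(P[...,0],P[...,1]); th=np.arctan2(rho,P[...,2]); k=K[0,0]*th/rho; u=P[...,0]*k+K[0,2]; v=P[...,1]*k+K[1,2]
    else: u=K[0,0]*P[...,0]/P[...,2]+K[0,2]; v=K[1,1]*P[...,1]/P[...,2]+K[1,2]
    return cv2.remap(p['frame'],u.astype(np.float32),v.astype(np.float32),1)
def block(p,name,half=.09,n=360,png=None):
    out=[]
    for d in models.landmark_of(p,name)[:3]: print(name,round(d['score'],2),np.round(d['at'],4))
    return
def base(p,cx,cy,hue,half=.09,n=360,png=None,z=.016):
    im=rect(p,cx,cy,z,half,n); h=cv2.cvtColor(im,cv2.COLOR_RGB2HSV)
    H=h[...,0].astype(int); m=(np.minimum((H-hue)%180,(hue-H)%180)<9)&(h[...,1]>140)&(h[...,2]>40)
    m=cv2.morphologyEx(m.astype(np.uint8),cv2.MORPH_OPEN,np.ones((5,5)))
    k,l,st,_=cv2.connectedComponentsWithStats(m); pts=np.argwhere(np.isin(l,[i for i in range(1,k) if st[i,4]>150]))[:,::-1]
    (u,v),(w,hh),_=r=cv2.minAreaRect(pts.astype(np.float32)); b=cv2.boxPoints(r); s=2*half/(n-1)
    e=max([b[1]-b[0],b[2]-b[1]],key=np.linalg.norm); phi=np.degrees(np.arctan2(-e[0],-e[1]))%180
    print('centre',np.round([cx+half-v*s,cy+half-u*s],4),'size',round(w*s*1000),round(hh*s*1000),'long axis deg',phi.round(1))
    im=im[...,::-1].copy(); cv2.polylines(im,[b.astype(int)],1,(0,255,0),1)
    if png: cv2.imwrite('pics/'+png,im)
E
python3 - <<'E'
from h import *
rk()
p=shot('wrist','w3.png');p['fish']=1
block(p,'block_red'); base(p,.447,-.292,0,png='red.png')
q=cams.camera('top'); block(q,'block_red');base(q,.447,-.292,0)
E
```

```text
rack [-0.1847 -0.2639] z 0.2478 F [-0.1 -0.9 -1. ] w 87.6 t 12.6
block_red 0.75 [ 0.3195 -0.3782  0.0031]
block_red 0.59 [ 0.445  -0.2918  0.0008]
centre [ 0.4439 -0.2909] size 51 90 long axis deg 150.5
block_red 0.51 [ 0.3185 -0.3793 -0.0027]
block_red 0.39 [ 0.445  -0.2888  0.0042]
centre [ 0.4331 -0.2718] size 29 48 long axis deg 150.1
```

View pics/red.png

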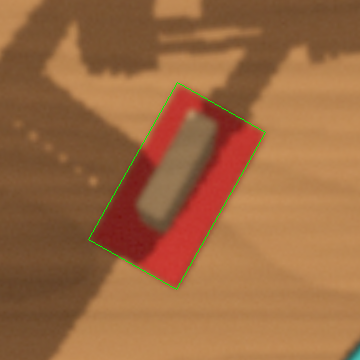

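Red base fits exactly (51 x 90 mm), centre (0.444, -0.291), long axis 150.5 deg. I turn to align with it.

>>> jog_arm([
  [[0,0,0.5],[0.005,-0.005,0.1],0.3],
  [[0,0,1],[0.005,-0.005,0.2],0.3],
  [[0,0,1],[0.005,-0.005,0.25],0.3],
  [[0,0,1],[0.005,-0.005,0.25],0.3],
  [[0,0,1],[0.005,-0.005,0.25],0.3],
])

```text
time_s: 13.3
eef_pos: [0.4456, -0.2891, 0.146]
ee_rot: [3.141, -0.003, 2.703]
force: [0.2, 0.1, 0.1]
width: 0.702
gripper_force: 0.0
```

```bash
python3 -c "
from h import *
plan([.4439,-.2909,.032],60.5)"
```

```text
phi 64.9 turn [ 0.001 -0.006  0.146] shift [ 0.0011 -0.0062  0.2851] mm [-0.002 -0.002 -0.114]
```

>>> jog_arm([
  [[0,0,0.146],[0.001,-0.006,0.1],0.3],
  [[0,0,0.146],[0.001,-0.006,0.2],0.3],
  [[0,0,0.146],[0.001,-0.006,0.283],0.4],
  [[0,0,0.146],[0.001,-0.006,0.283],0.5],
  [[0,0,0.146],[0.001,-0.006,0.283],1],
  [[0,0,0.146],[0.001,-0.006,0.283],1],
  [[0,0,0.146],[0.001,-0.006,0.283],1],
  [[0,0,0.146],[0.001,-0.006,0.283],1],
  [[0,0,0.146],[0.001,-0.006,0.283],1],
  [[0,0,0.146],[0.001,-0.006,0.283],1],
])

```text
time_s: 14.3
eef_pos: [0.4448, -0.2929, 0.0363]
ee_rot: [3.141, 0.003, 2.625]
force: [1.2, 0.2, 5.4]
width: 0.158
gripper_force: 30.0
```

```bash
python3 -c "
from h import *
rk(); plan([.4439,-.2909,.14],90.5);plan(W(-.185,-.072,.14),94.8)"
```

```text
rack [-0.1867 -0.2678] z 0.0363 F [1.2 0.2 5.4] w 13.9 t 14.3
phi 60.4 turn [-1.000e-03  5.000e-03 -1.002e+00] shift [ 0.0038  0.0033 -0.2593] mm [-0.001  0.002  0.104]
phi 60.4 turn [-1.000e-03  5.000e-03 -1.146e+00] shift [ 0.272   0.4064 -0.26  ] mm [-0.015  0.195  0.104]
```

>>> jog_arm([
  [[0,0,0],[0,0,-0.08],1],
  [[0,0,0],[0,0,-0.18],1],
  [[0,0,0],[0,0,-0.26],1],
  [[0,0,-0.3],[0.05,0.08,-0.26],1],
  [[0,0,-0.55],[0.11,0.16,-0.26],1],
  [[0,0,-0.8],[0.17,0.25,-0.26],1],
  [[0,0,-1],[0.23,0.34,-0.26],1],
  [[0,0,-1],[0.272,0.4,-0.26],1],
  [[0,0,-1],[0.272,0.406,-0.26],1],
  [[0,0,-1],[0.272,0.406,-0.26],1],
])

```text
time_s: 15.3
eef_pos: [0.4294, -0.0973, 0.1384]
ee_rot: [-3.141, -0.0, -3.133]
force: [1.0, 1.0, -1.3]
width: 0.162
gripper_force: 30.0
```

```bash
cat >> h.py <<'E'
def clip(p,f,c,r=None):
    x0,x1,y0,y1=c; cv2.imwrite('pics/'+f,cv2.resize(p['frame'][y0:y1,x0:x1,::-1],None,fx=2,fy=2,interpolation=2))
E
python3 - <<'E'
from h import *
rk(); plan(W(-.185,-.070,.0575),94.8)
p=shot('wrist','w4.png');p['fish']=1
cv2.imwrite('pics/w4r.png',rect(p,*W(-.1,0),.043,.16,500)[...,::-1])
E
```

```text
rack [-0.1857 -0.0715] z 0.1384 F [ 1.   1.  -1.3] w 14.3 t 15.3
phi 90.5 turn [-0.001 -0.    -0.143] shift [-0.0015  0.0041  0.2024] mm [ 0.001  0.002 -0.081]
```

View pics/w4.png

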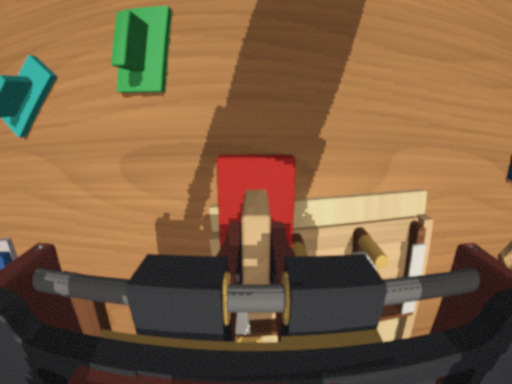

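The block hangs square with the tool and in front of the right-hand lane. I turn to rack yaw and lower.

>>> jog_arm([
  [[0,0,-0.143],[0.023,0.004,0.05],1],
  [[0,0,-0.143],[0.023,0.004,0.12],1],
  [[0,0,-0.143],[0.023,0.004,0.18],1],
  [[0,0,-0.143],[0.023,0.004,0.202],1],
  [[0,0,-0.143],[0.023,0.004,0.202],1],
  [[0,0,-0.143],[0.023,0.004,0.202],1],
])

```text
time_s: 15.95
eef_pos: [0.4207, -0.0968, 0.0588]
ee_rot: [-3.141, 0.001, -3.06]
force: [-0.5, 0.7, -1.3]
width: 0.158
gripper_force: 30.0
```

```bash
python3 - <<'E'
from h import *
rk(); plan(W(-.185,-.070,.0575),94.8)
p=shot('scene');q=p
for t in('tray','tray_peg','tray_lane','block_red'): print(t,[(np.round(d['at'],3),round(d['score'],2)) for d in models.landmark_of(p,t)[:2]])
x,y=proj(p,W(-.12,-.04,.03)).astype(int);print(x,y)
a=cv2.resize(p['frame'][y-60:y+60,x-66:x+66,::-1],(660,600),interpolation=2);cv2.imwrite('pics/s4.png',a)
E
```

```text
rack [-0.1944 -0.0703] z 0.0588 F [-0.5  0.7 -1.3] w 13.9 t 15.95
phi 94.7 turn [-0.001  0.001 -0.005] shift [-0.0234  0.0008  0.0032] mm [ 0.009  0.001 -0.001]
tray [(array([ 0.532, -0.015,  0.01 ]), 0.73), (array([ 0.453,  0.415, -0.001]), 0.5)]
tray_peg [(array([0.478, 0.019, 0.087]), 0.69)]
tray_lane [(array([ 0.665, -0.011,  0.099]), 0.74), (array([ 0.494, -0.016,  0.021]), 0.67)]
block_red [(array([ 0.317, -0.376,  0.   ]), 0.87), (array([ 0.423, -0.1  ,  0.02 ]), 0.86)]
239 212
```

View pics/s4.png

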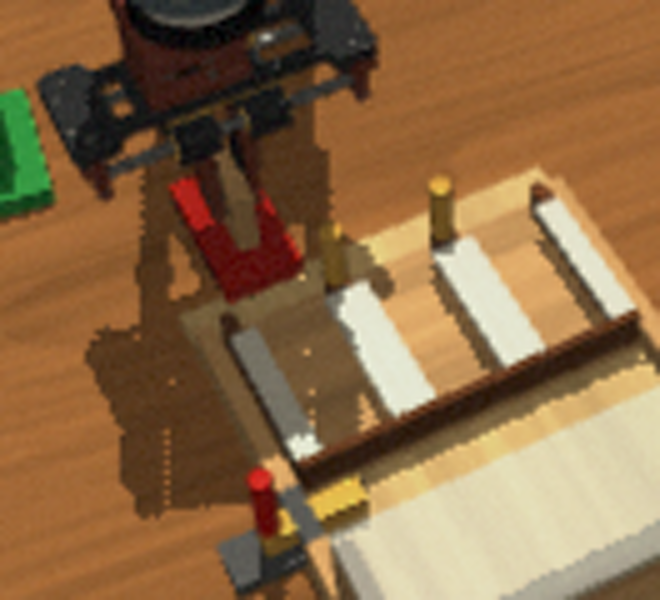

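Aligned: the red block faces the right-hand lane, the bolt is shut, and the peg is clear. I slide it in gently.

>>> jog_arm([
  [[0,0,-0.003],[-0.03,0.001,0.006],1],
  [[0,0,-0.003],[-0.06,0.001,0.006],1],
  [[0,0,-0.003],[-0.09,0.001,0.006],1],
  [[0,0,-0.003],[-0.12,0.001,0.006],1],
  [[0,0,-0.003],[-0.15,0.001,0.006],1],
  [[0,0,-0.003],[-0.17,0.001,0.006],1],
  [[0,0,-0.003],[-0.17,0.001,0.006],1],
])

```text
time_s: 16.9
eef_pos: [0.4887, -0.09, 0.0557]
ee_rot: [-3.141, 0.0, -3.057]
force: [-1.0, -0.5, -2.0]
width: 0.157
gripper_force: 30.0
```

```bash
python3 - <<'E'
from h import *
rk()
E
```

```text
rack [-0.126  -0.0692] z 0.0557 F [-1.  -0.5 -2. ] w 13.8 t 16.9
```

>>> jog_arm([
  [[0,0,0],[-0.03,0,0],1],
  [[0,0,0],[-0.06,0,0],1],
  [[0,0,0],[-0.09,0,0],1],
  [[0,0,0],[-0.12,0,0],1],
  [[0,0,0],[-0.14,0,0],1],
  [[0,0,0],[-0.16,0,0],1],
  [[0,0,0],[-0.16,0,0],1],
])

```text
time_s: 17.6
eef_pos: [0.5522, -0.0847, 0.0554]
ee_rot: [3.142, 0.0, -3.058]
force: [-0.2, 0.1, -1.5]
width: 0.155
gripper_force: 30.0
```

```bash
python3 - <<'E'
from h import *
rk()
E
```

```text
rack [-0.0623 -0.0692] z 0.0554 F [-0.2  0.1 -1.5] w 13.7 t 17.6
```

>>> jog_arm([
  [[0,0,0],[-0.004,0,0],1],
  [[0,0,0],[-0.008,0,0],1],
  [[0,0,0],[-0.011,0,0],1],
  [[0,0,0],[-0.013,0,0],1],
  [[0,0,0],[-0.013,0,0],1],
])

```text
time_s: 18.1
eef_pos: [0.5567, -0.0843, 0.0554]
ee_rot: [3.141, -0.001, -3.058]
force: [-2.5, 0.4, -0.3]
width: 0.157
gripper_force: 30.0
```

```bash
python3 - <<'E'
from h import *
rk()
E
```

```text
rack [-0.0578 -0.0692] z 0.0554 F [-2.5  0.4 -0.3] w 13.8 t 18.1
```

>>> jog_arm([
  [[0,0,0],[-0.004,0,0],1],
  [[0,0,0],[-0.008,0,0],1],
  [[0,0,0],[-0.011,0,0],1],
  [[0,0,0],[-0.013,0,0],1],
  [[0,0,0],[-0.013,0,0],1],
])

```text
time_s: 18.6
eef_pos: [0.5578, -0.0842, 0.055]
ee_rot: [3.141, -0.011, -3.059]
force: [-20.1, 0.2, 8.3]
width: 0.156
gripper_force: 30.0
```

```bash
python3 - <<'E'
from h import *
rk()
p=cams.camera('scene')
for t in('tray','tray_peg','tray_lane','block_red'): print(t,[(np.round(d['at'],3),round(d['score'],2)) for d in models.landmark_of(p,t)[:2]])
clip(p,'s5.png',(170,330,165,305))
E
```

```text
rack [-0.0567 -0.0692] z 0.055 F [-20.1   0.2   8.3] w 13.7 t 18.6
tray [(array([ 0.541, -0.014,  0.011]), 0.93)]
tray_peg [(array([0.49 , 0.02 , 0.091]), 0.79)]
tray_lane [(array([0.454, 0.414, 0.003]), 0.72), (array([ 0.508, -0.013,  0.018]), 0.57)]
block_red [(array([ 0.557, -0.087,  0.019]), 0.7), (array([ 0.315, -0.378,  0.002]), 0.63)]
```

View pics/s5.png

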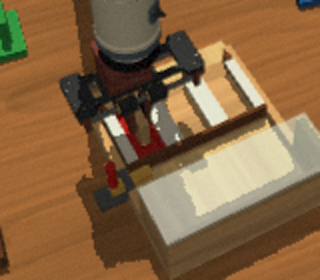

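Red is home (20 N against the stop, at the expected place). I ease off, release, and go to cork.

>>> jog_arm([
  [[0,0,0],[0.008,0,0],1],
  [[0,0,0],[0.008,0,0],0.7],
  [[0,0,0],[0.008,0,0],0.65],
  [[0,0,0],[0.008,0,0],0.65],
  [[0,0,0],[0.008,0,-0.1],0.65],
  [[0,0,0],[0.008,0,-0.22],0.5],
  [[0,0,0],[0.008,0,-0.34],0],
  [[0,0,0],[0,0.08,-0.42],0],
  [[0,0,0],[-0.01,0.18,-0.48],0],
  [[0,0,0],[-0.02,0.28,-0.48],0],
])

```text
time_s: 19.85
eef_pos: [0.5624, 0.0293, 0.2531]
ee_rot: [-3.141, 0.009, -3.059]
force: [0.8, -1.3, -0.6]
width: 0.767
gripper_force: 0.0
```

```bash
python3 - <<'E'
from h import *
rk();plan([.546,.315,.25],94.8)
E
```

```text
rack [-0.0426  0.0435] z 0.2531 F [ 0.8 -1.3 -0.6] w 67.5 t 19.85
phi 94.7 turn [-0.001  0.018 -0.003] shift [-0.0179  0.7152  0.0075] mm [-0.016  0.286 -0.003]
```

>>> jog_arm([
  [[0,0,0],[-0.018,0.12,0],0],
  [[0,0,0],[-0.018,0.24,0],0],
  [[0,0,0],[-0.018,0.36,0],0],
  [[0,0,0],[-0.018,0.48,0],0],
  [[0,0,0],[-0.018,0.6,0],0],
  [[0,0,0],[-0.018,0.7,0],0],
  [[0,0,0],[-0.018,0.715,0],0],
  [[0,0,0],[-0.018,0.715,0],0],
])

```text
time_s: 20.65
eef_pos: [0.5438, 0.3152, 0.2472]
ee_rot: [-3.141, 0.0, -3.055]
force: [-0.1, -0.8, -0.9]
width: 0.999
gripper_force: 0.0
```

```bash
cat >> h.py <<'E'
def base2(p,name,cx,cy,half=.09,n=360,png=None,z=.066):
    """rectangle from the net's mask, shown on a warp at bar-top height"""
    for d in models.regions_of(p,name)[:3]:
        q=dict(p);q['frame']=(d['mask']*255).astype(np.uint8); m=rect(q,cx,cy,.016,half,n)>127
        if m.sum()<500: continue
        pts=np.argwhere(m)[:,::-1].astype(np.float32); r=cv2.minAreaRect(pts);(u,v),(w,hh),_=r;b=cv2.boxPoints(r);s=2*half/(n-1)
        e=max([b[1]-b[0],b[2]-b[1]],key=np.linalg.norm)
        print(name,round(d['score'],2),'centre',np.round([cx+half-v*s,cy+half-u*s],4),'size',round(w*s*1000),round(hh*s*1000),'deg',(np.degrees(np.arctan2(-e[0],-e[1]))%180).round(1))
        if png:
            im=rect(p,cx,cy,.016,half,n)[...,::-1].copy(); cv2.polylines(im,[b.astype(int)],1,(0,255,0),1)
            cv2.imwrite('pics/'+png,np.hstack([im,cv2.cvtColor((m*255).astype(np.uint8),8)])); png=None
E
python3 - <<'E'
from h import *
rk()
p=shot('wrist','w6.png');p['fish']=1
block(p,'block_cork'); base2(p,'block_cork',.546,.315,png='cork.png')
E
```

```text
rack [-0.0372  0.33  ] z 0.2472 F [-0.1 -0.8 -0.9] w 87.9 t 20.65
block_cork 0.63 [0.5505 0.3087 0.0021]
```

```bash
python3 - <<'E'
from h import *
p=shot('wrist');p['fish']=1
print([(round(d['score'],2),d['mask'].sum()) for d in models.regions_of(p,'block_cork')])
base2(p,'block_cork',.546,.315)
im=rect(p,.546,.315,.016)[...,::-1].copy();cv2.imwrite('pics/cork.png',im)
E
```

```text
[(0.58, np.int64(2359)), (0.5, np.int64(7042)), (0.34, np.int64(2782))]
block_cork 0.58 centre [0.5478 0.3147] size 91 52 deg 40.4
block_cork 0.34 centre [0.467 0.395] size 22 20 deg 0.0
```

View pics/cork.png

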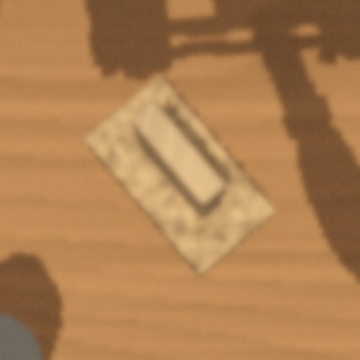

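The cork block is clear in the warp: centre (0.548, 0.315), axis 40 deg. Before lowering I check the clearance to glue, mug and tin.

```bash
python3 - <<'E'
from h import *
p=cams.camera('top');q=cams.camera('scene')
for t in('glue','mug','tin'):
    for c in(p,q): print(t,[(np.round(d['at'],3),round(d['score'],2)) for d in models.landmark_of(c,t)[:1]])
E
```

```text
glue [(array([ 0.454,  0.415, -0.002]), 0.74)]
glue [(array([0.455, 0.414, 0.001]), 0.8)]
mug [(array([ 0.528,  0.492, -0.002]), 0.63)]
mug [(array([0.53 , 0.491, 0.005]), 0.93)]
tin []
tin [(array([0.626, 0.455, 0.001]), 0.81)]
```

Glue's centre is 48 mm beyond the end of the gripper body, so about 18 mm remains clear of the bottle. Proceeding.

>>> jog_arm([
  [[0,0,-0.5],[-0.01,0,0.1],0.3],
  [[0,0,-1],[-0.01,0,0.2],0.3],
  [[0,0,-1],[-0.01,0,0.25],0.3],
  [[0,0,-1],[-0.01,0,0.25],0.3],
  [[0,0,-1],[-0.01,0,0.25],0.3],
])

```text
time_s: 21.85
eef_pos: [0.5475, 0.3141, 0.1462]
ee_rot: [3.141, -0.002, -2.534]
force: [1.2, -0.2, 0.6]
width: 0.699
gripper_force: 0.0
```

```bash
python3 -c "
from h import *
plan([.548,.3146,.032],130.2)
p=cams.camera('wrist');p['fish']=1;base2(p,'block_cork',.546,.315)"
```

```text
phi 124.8 turn [ 0.001 -0.004 -0.179] shift [-2.300e-03  1.000e-04  2.854e-01] mm [ 0.001  0.    -0.114]
block_cork 0.6 centre [0.548  0.3145] size 92 51 deg 40.6
```

>>> jog_arm([
  [[0,0,-0.19],[-0.002,0,0.1],0.3],
  [[0,0,-0.19],[-0.002,0,0.2],0.3],
  [[0,0,-0.19],[-0.002,0,0.283],0.4],
  [[0,0,-0.19],[-0.002,0,0.283],0.5],
  [[0,0,-0.19],[-0.002,0,0.283],1],
  [[0,0,-0.19],[-0.002,0,0.283],1],
  [[0,0,-0.19],[-0.002,0,0.283],1],
  [[0,0,-0.19],[-0.002,0,0.283],1],
  [[0,0,-0.19],[-0.002,0,0.283],1],
  [[0,0,-0.19],[-0.002,0,0.283],1],
])

```text
time_s: 22.95
eef_pos: [0.5495, 0.3151, 0.036]
ee_rot: [-3.141, 0.003, -2.435]
force: [0.9, -0.7, 5.9]
width: 0.156
gripper_force: 30.0
```

```bash
python3 -c "
from h import *
rk(); plan(W(-.195,.070,.14),94.8)"
```

```text
rack [-0.0316  0.3294] z 0.036 F [ 0.9 -0.7  5.9] w 13.8 t 22.95
phi 130.5 turn [0.    0.005 1.19 ] shift [ 0.7095 -0.2885 -0.2617] mm [-0.141 -0.272  0.104]
```

>>> jog_arm([
  [[0,0,0],[0,0,-0.1],1],
  [[0,0,0],[0,0,-0.2],1],
  [[0,0,0],[0,0,-0.262],1],
  [[0,0,0.2],[0.11,-0.04,-0.262],1],
  [[0,0,0.4],[0.22,-0.085,-0.262],1],
  [[0,0,0.6],[0.33,-0.13,-0.262],1],
  [[0,0,0.8],[0.44,-0.18,-0.262],1],
  [[0,0,1],[0.55,-0.22,-0.262],1],
  [[0,0,1],[0.65,-0.26,-0.262],1],
  [[0,0,1],[0.7,-0.288,-0.262],1],
])

```text
time_s: 23.95
eef_pos: [0.4087, 0.0433, 0.1385]
ee_rot: [-3.141, -0.001, -2.96]
force: [1.1, 0.0, -1.9]
width: 0.155
gripper_force: 30.0
```

```bash
python3 -c "
from h import *
rk(); plan(W(-.195,.070,.057),94.8)"
```

```text
rack [-0.1946  0.0703] z 0.1385 F [ 1.1  0.  -1.9] w 13.7 t 23.95
phi 100.4 turn [-0.001 -0.002  0.187] shift [ 0.0009 -0.0005  0.2038] mm [-0.    -0.    -0.082]
```

>>> jog_arm([
  [[0,0,0.187],[0,0,0.07],1],
  [[0,0,0.187],[0,0,0.15],1],
  [[0,0,0.187],[0,0,0.2],1],
  [[0,0,0.187],[0,0,0.206],1],
  [[0,0,0.187],[0,0,0.206],1],
  [[0,0,0.187],[0,0,0.206],1],
])

```text
time_s: 24.55
eef_pos: [0.4112, 0.0454, 0.058]
ee_rot: [-3.142, 0.002, -3.056]
force: [-0.3, -0.2, -2.4]
width: 0.157
gripper_force: 30.0
```

```bash
python3 -c "
from h import *
rk(); plan(W(-.065,.0705,.0557),94.8)
shot('wrist','w7.png')
p=cams.camera('wrist');p['fish']=1;im=rect(p,*W(-.13,.05),.034,.11,500)[...,::-1];cv2.imwrite('pics/l7.png',im)"
```

```text
rack [-0.1919  0.0722] z 0.058 F [-0.3 -0.2 -2.4] w 13.9 t 24.55
phi 94.9 turn [-0.     0.003  0.003] shift [-0.3173 -0.0049  0.0063] mm [ 0.127  0.009 -0.002]
```

View pics/l7.png

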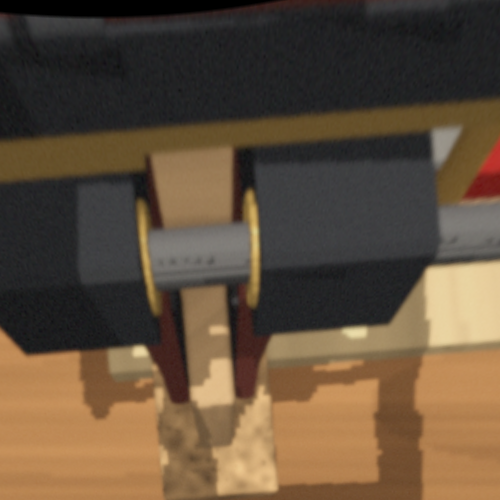

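The block is square to the rack's front edge, so I slide it in.

>>> jog_arm([
  [[0,0,0.003],[-0.02,-0.004,0.006],1],
  [[0,0,0.003],[-0.05,-0.004,0.006],1],
  [[0,0,0.003],[-0.08,-0.004,0.006],1],
  [[0,0,0.003],[-0.11,-0.004,0.006],1],
  [[0,0,0.003],[-0.14,-0.004,0.006],1],
  [[0,0,0.003],[-0.17,-0.004,0.006],1],
  [[0,0,0.003],[-0.17,-0.004,0.006],1],
])

```text
time_s: 25.35
eef_pos: [0.4799, 0.0495, 0.0544]
ee_rot: [-3.142, 0.001, -3.058]
force: [-0.3, -0.6, -0.9]
width: 0.157
gripper_force: 30.0
```

```bash
python3 -c "
from h import *
rk(); plan(W(-.065,.0705,.0557),94.8)"
```

```text
rack [-0.1231  0.0706] z 0.0544 F [-0.3 -0.6 -0.9] w 13.8 t 25.35
phi 94.8 turn [-0.     0.001 -0.   ] shift [-0.1454 -0.0002 -0.0032] mm [0.058 0.005 0.001]
```

>>> jog_arm([
  [[0,0,0],[-0.03,0,0],1],
  [[0,0,0],[-0.06,0,0],1],
  [[0,0,0],[-0.09,0,0],1],
  [[0,0,0],[-0.12,0,0],1],
  [[0,0,0],[-0.14,0,0],1],
  [[0,0,0],[-0.15,0,0],1],
  [[0,0,0],[-0.154,0,0],1],
  [[0,0,0],[-0.158,0,0],1],
  [[0,0,0],[-0.162,0,0],1],
  [[0,0,0],[-0.162,0,0],1],
])

```text
time_s: 26.35
eef_pos: [0.5429, 0.055, 0.0543]
ee_rot: [-3.142, 0.0, -3.058]
force: [0.1, 0.6, -2.9]
width: 0.158
gripper_force: 30.0
```

```bash
python3 -c "
from h import *
rk()"
```

```text
rack [-0.0599  0.0707] z 0.0543 F [ 0.1  0.6 -2.9] w 13.9 t 26.35
```

>>> jog_arm([
  [[0,0,0],[-0.004,0,0],1],
  [[0,0,0],[-0.008,0,0],1],
  [[0,0,0],[-0.01,0,0],1],
  [[0,0,0],[-0.012,0,0],1],
  [[0,0,0],[-0.012,0,0],1],
])

```text
time_s: 26.85
eef_pos: [0.5466, 0.055, 0.0541]
ee_rot: [-3.141, -0.003, -3.058]
force: [-5.8, -1.7, 1.7]
width: 0.159
gripper_force: 30.0
```

```bash
python3 -c "
from h import *
rk()"
```

```text
rack [-0.0562  0.0704] z 0.0541 F [-5.8 -1.7  1.7] w 14.0 t 26.85
```

>>> jog_arm([
  [[0,0,0],[-0.003,0,0],1],
  [[0,0,0],[-0.006,0,0],1],
  [[0,0,0],[-0.006,0,0],1],
])

```text
time_s: 27.15
eef_pos: [0.5481, 0.0545, 0.0543]
ee_rot: [-3.14, -0.005, -3.059]
force: [-10.2, -4.1, 4.5]
width: 0.159
gripper_force: 30.1
```

>>> jog_arm([
  [[0,0,0],[0.007,0,0],1],
  [[0,0,0],[0.007,0,0],0.7],
  [[0,0,0],[0.007,0,0],0.65],
  [[0,0,0],[0.007,0,0],0.65],
  [[0,0,0],[0.007,0,-0.1],0.65],
  [[0,0,0],[0.007,0,-0.22],0.5],
  [[0,0,0],[0.007,0,-0.34],0],
  [[0,0,0],[0.05,0.06,-0.42],0],
  [[0,0,0],[0.12,0.15,-0.48],0],
  [[0,0,0],[0.2,0.24,-0.48],0],
])

```text
time_s: 28.15
eef_pos: [0.4631, 0.1454, 0.2507]
ee_rot: [3.14, 0.007, -3.059]
force: [0.1, 1.4, 0.2]
width: 0.761
gripper_force: 0.0
```

```bash
python3 -c "
from h import *
rk();plan([.374,.276,.25],94.8)"
```

```text
rack [-0.1318  0.1675] z 0.2507 F [0.1 1.4 0.2] w 67.0 t 28.15
phi 94.7 turn [ 0.003  0.014 -0.003] shift [0.1953 0.3437 0.0008] mm [-0.089  0.131 -0.001]
```

>>> jog_arm([
  [[0,0,0],[0.07,0.12,0],0],
  [[0,0,0],[0.14,0.24,0],0],
  [[0,0,0],[0.195,0.34,0],0],
  [[0,0,0],[0.195,0.34,0],0],
  [[0,0,0],[0.195,0.34,0],0],
])

```text
time_s: 28.65
eef_pos: [0.3727, 0.2746, 0.2465]
ee_rot: [3.141, 0.001, -3.054]
force: [0.7, -0.3, 0.6]
width: 1.003
gripper_force: 0.0
```

```bash
python3 -c "
from h import *
rk()
p=shot('wrist');p['fish']=1
block(p,'block_blue'); base(p,.374,.276,112,png='blue.png');base2(p,'block_blue',.374,.276)
q=cams.camera('scene')
for t in('block_red','block_cork','block_blue'): block(q,t)
clip(q,'s8.png',(170,330,165,305))
print(W(-.068+.009,-.07),W(-.068+.009,.07))
"
```

```text
rack [-0.2111  0.3038] z 0.2465 F [ 0.7 -0.3  0.6] w 88.3 t 28.65
block_blue 0.94 [ 0.3451  0.4966 -0.0037]
block_blue 0.91 [ 0.3793  0.2715 -0.0023]
centre [0.3723 0.2752] size 45 86 long axis deg 172.3
block_blue 0.8 centre [0.3721 0.2752] size 51 92 deg 172.0
block_red 0.75 [ 0.3198 -0.3766  0.0006]
block_red 0.58 [ 0.5593 -0.0848  0.0158]
block_cork 0.62 [0.5485 0.0509 0.0198]
block_blue 0.72 [0.3723 0.2756 0.0034]
block_blue 0.62 [ 0.2869 -0.2102 -0.0026]
block_blue 0.52 [ 0.3456  0.4941 -0.0014]
[np.float64(0.5555643703375414), np.float64(-0.08519149290407192)] [np.float64(0.5438494722710172), np.float64(0.0543175073908587)]
```

View pics/s8.png

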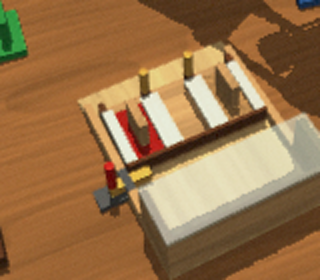

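Both blocks stand under the lips: red at (135,125) and cork at (228,85) in the crop. Blue measures 51 x 92 mm at (0.372, 0.275), axis 172 deg; it is the true blue one, not the turquoise one at (0.345, 0.495).

>>> jog_arm([
  [[0,0,0.2],[0,0,0.1],0.3],
  [[0,0,0.42],[0,0,0.2],0.3],
  [[0,0,0.42],[0,0,0.25],0.3],
  [[0,0,0.42],[0,0,0.25],0.3],
  [[0,0,0.42],[0,0,0.25],0.3],
])

```text
time_s: 29.5
eef_pos: [0.3737, 0.2731, 0.1469]
ee_rot: [3.142, 0.0, 3.005]
force: [0.2, -0.1, 0.5]
width: 0.701
gripper_force: 0.0
```

```bash
python3 -c "
from h import *
plan([.3722,.2752,.032],82.1)
p=cams.camera('wrist');p['fish']=1;base2(p,'block_blue',.374,.276)"
```

```text
phi 82.2 turn [0.    0.    0.002] shift [0.0045 0.0046 0.2872] mm [-0.001  0.002 -0.115]
block_blue 0.84 centre [0.3718 0.2753] size 52 92 deg 173.4
```

>>> jog_arm([
  [[0,0,-0.015],[0.004,0.005,0.1],0.3],
  [[0,0,-0.015],[0.004,0.005,0.2],0.3],
  [[0,0,-0.015],[0.004,0.005,0.283],0.4],
  [[0,0,-0.015],[0.004,0.005,0.283],0.5],
  [[0,0,-0.015],[0.004,0.005,0.283],1],
  [[0,0,-0.015],[0.004,0.005,0.283],1],
  [[0,0,-0.015],[0.004,0.005,0.283],1],
  [[0,0,-0.015],[0.004,0.005,0.283],1],
  [[0,0,-0.015],[0.004,0.005,0.283],1],
  [[0,0,-0.015],[0.004,0.005,0.283],1],
])

```text
time_s: 30.6
eef_pos: [0.3727, 0.2762, 0.0345]
ee_rot: [3.14, 0.002, 3.013]
force: [-0.2, -0.8, 5.3]
width: 0.156
gripper_force: 30.0
```

```bash
python3 -c "
from h import *
rk(); plan(W(-.195,.0005,.14),94.8)"
```

```text
rack [-0.2109  0.3054] z 0.0345 F [-0.2 -0.8  5.3] w 13.8 t 30.6
phi 82.7 turn [ 0.002  0.004 -0.405] shift [-0.1999 -0.7364 -0.2644] mm [ 0.041 -0.303  0.105]
```

>>> jog_arm([
  [[0,0,0],[0,0,-0.1],1],
  [[0,0,0],[0,0,-0.2],1],
  [[0,0,0],[0,0,-0.264],1],
  [[0,0,-0.1],[-0.03,-0.12,-0.264],1],
  [[0,0,-0.2],[-0.06,-0.24,-0.264],1],
  [[0,0,-0.3],[-0.1,-0.36,-0.264],1],
  [[0,0,-0.4],[-0.13,-0.48,-0.264],1],
  [[0,0,-0.405],[-0.16,-0.6,-0.264],1],
  [[0,0,-0.405],[-0.195,-0.71,-0.264],1],
  [[0,0,-0.405],[-0.2,-0.736,-0.264],1],
])

```text
time_s: 31.6
eef_pos: [0.4135, -0.0304, 0.1381]
ee_rot: [-3.14, -0.001, -3.063]
force: [-0.3, 0.1, -2.2]
width: 0.157
gripper_force: 30.0
```

```bash
python3 -c "
from h import *
rk(); plan(W(-.195,.0005,.0545),94.8)
p=cams.camera('wrist')
cv2.imwrite('pics/w9.png',p['frame'][...,::-1])"
```

```text
rack [-0.196  -0.0035] z 0.1381 F [-0.3  0.1 -2.2] w 13.8 t 31.6
phi 94.5 turn [-0.003 -0.002 -0.01 ] shift [-0.0027  0.0104  0.2089] mm [ 0.001  0.004 -0.084]
```

View pics/w9.png

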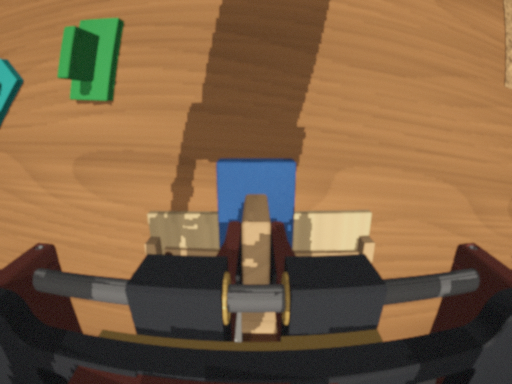

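The blue block hangs straight in front of the middle lane, its near edge from (218,159) to (295,159), parallel to the rack's front edge.

>>> jog_arm([
  [[0,0,-0.01],[0,0.008,0.07],1],
  [[0,0,-0.01],[0,0.008,0.15],1],
  [[0,0,-0.01],[0,0.008,0.2],1],
  [[0,0,-0.01],[0,0.008,0.207],1],
  [[0,0,-0.01],[0,0.008,0.207],1],
  [[0,0,-0.01],[0,0.008,0.207],1],
])

```text
time_s: 32.25
eef_pos: [0.4141, -0.0228, 0.0573]
ee_rot: [-3.141, 0.002, -3.052]
force: [-0.0, -0.6, -1.9]
width: 0.154
gripper_force: 30.0
```

```bash
python3 -c "
from h import *
rk(); plan(W(-.062,.0005,.0545),94.8)"
```

```text
rack [-0.1947  0.004 ] z 0.0573 F [-0.  -0.6 -1.9] w 13.6 t 32.25
phi 95.2 turn [-0.     0.004  0.012] shift [-0.3317 -0.0108  0.0076] mm [ 0.133  0.008 -0.003]
```

>>> jog_arm([
  [[0,0,0.01],[0,-0.008,0.007],1],
  [[0,0,0.01],[0,-0.008,0.007],1],
  [[0,0,0.01],[0,-0.008,0.007],1],
])

```text
time_s: 32.55
eef_pos: [0.4139, -0.0266, 0.0535]
ee_rot: [-3.141, 0.001, -3.058]
force: [0.5, -0.3, -1.4]
width: 0.159
gripper_force: 30.0
```

```bash
python3 -c "
from h import *
rk(); plan(W(-.062,.0005,.0545),94.8)"
```

```text
rack [-0.1952  0.0002] z 0.0535 F [ 0.5 -0.3 -1.4] w 14.0 t 32.55
phi 94.8 turn [-0.     0.001 -0.001] shift [-0.3331  0.0009 -0.0022] mm [0.133 0.011 0.001]
```

>>> jog_arm([
  [[0,0,0],[-0.03,0.001,-0.002],1],
  [[0,0,0],[-0.06,0.001,-0.002],1],
  [[0,0,0],[-0.09,0.001,-0.002],1],
  [[0,0,0],[-0.12,0.001,-0.002],1],
  [[0,0,0],[-0.15,0.001,-0.002],1],
  [[0,0,0],[-0.18,0.001,-0.002],1],
  [[0,0,0],[-0.18,0.001,-0.002],1],
])

```text
time_s: 33.25
eef_pos: [0.4863, -0.0201, 0.054]
ee_rot: [3.142, 0.0, -3.058]
force: [-0.7, -0.5, -1.8]
width: 0.158
gripper_force: 30.0
```

```bash
python3 -c "
from h import *
rk(); plan(W(-.062,.0005,.0545),94.8)"
```

```text
rack [-0.1226  0.0007] z 0.054 F [-0.7 -0.5 -1.8] w 13.9 t 33.25
phi 94.8 turn [ 0.     0.001 -0.   ] shift [-0.1515 -0.0004 -0.0013] mm [0.06  0.005 0.001]
```

>>> jog_arm([
  [[0,0,0],[-0.03,0,0],1],
  [[0,0,0],[-0.06,0,0],1],
  [[0,0,0],[-0.09,0,0],1],
  [[0,0,0],[-0.12,0,0],1],
  [[0,0,0],[-0.14,0,0],1],
  [[0,0,0],[-0.15,0,0],1],
  [[0,0,0],[-0.154,0,0],1],
  [[0,0,0],[-0.158,0,0],1],
  [[0,0,0],[-0.162,0,0],1],
  [[0,0,0],[-0.162,0,0],1],
])

```text
time_s: 34.25
eef_pos: [0.5499, -0.0147, 0.0539]
ee_rot: [-3.142, 0.0, -3.058]
force: [-0.5, 0.4, -2.1]
width: 0.151
gripper_force: 30.0
```

>>> jog_arm([
  [[0,0,0],[-0.004,0,0],1],
  [[0,0,0],[-0.006,0,0],1],
  [[0,0,0],[-0.008,0,0],1],
  [[0,0,0],[-0.008,0,0],1],
])

```text
time_s: 34.65
eef_pos: [0.551, -0.0145, 0.0535]
ee_rot: [3.141, -0.006, -3.058]
force: [-8.1, -0.9, 2.5]
width: 0.155
gripper_force: 30.0
```

```bash
python3 -c "
from h import *
rk()"
```

```text
rack [-0.0577  0.0008] z 0.0535 F [-8.1 -0.9  2.5] w 13.6 t 34.65
```

>>> jog_arm([
  [[0,0,0],[-0.003,0,0],1],
  [[0,0,0],[0.004,0,0],1],
  [[0,0,0],[0.004,0,0],0.7],
  [[0,0,0],[0.004,0,0],0.65],
  [[0,0,0],[0.004,0,0],0.65],
  [[0,0,0],[0.004,0,-0.1],0.65],
  [[0,0,0],[0.05,0,-0.22],0.5],
  [[0,0,0],[0.15,0,-0.34],0.3],
  [[0,0,0],[0.2,0,-0.4],0.3],
  [[0,0,0],[0.2,0,-0.4],0.3],
])

```text
time_s: 35.65
eef_pos: [0.4737, -0.0214, 0.2215]
ee_rot: [-3.139, 0.012, -3.058]
force: [0.9, 0.3, 1.2]
width: 0.669
gripper_force: 0.0
```

```bash
python3 - <<'E'
from h import *
rk()
p=cams.camera('wrist');p['fish']=1
im=rect(p,*W(-.06,0),.034,.14,580)[...,::-1].copy();cv2.imwrite('pics/l10.png',im)
a=np.radians(TH);Ri=np.array([[np.cos(a),np.sin(a)],[-np.sin(a),np.cos(a)]])
for n in('top','scene'):
    c=cams.camera(n)
    for t in('tray','tray_peg','block_red','block_cork','block_blue','bolt_knob'):
        print(n,t,[((Ri@(np.array(d['at'][:2])-O)).round(3),round(d['score'],2)) for d in models.landmark_of(c,t)[:3]])
E
```

```text
rack [-0.1353  0.0004] z 0.2215 F [0.9 0.3 1.2] w 58.9 t 35.65
top tray []
top tray_peg []
top block_red []
top block_cork [(array([-0.059,  0.071]), 0.38)]
top block_blue [(array([-0.336, -0.174]), 0.77), (array([-0.216,  0.529]), 0.71)]
top bolt_knob []
scene tray [(array([-0.066,  0.002]), 0.91)]
scene tray_peg [(array([-0.112,  0.04 ]), 0.92)]
scene block_red [(array([-0.318, -0.34 ]), 0.91), (array([-0.055, -0.075]), 0.74), (array([-0.119,  0.434]), 0.67)]
scene block_cork [(array([-0.055,  0.066]), 0.81), (array([ 0.06 , -0.002]), 0.2)]
scene block_blue [(array([-0.336, -0.174]), 0.95), (array([-0.22 ,  0.526]), 0.72), (array([-0.056,  0.002]), 0.68)]
scene bolt_knob []
```

View pics/l10.png

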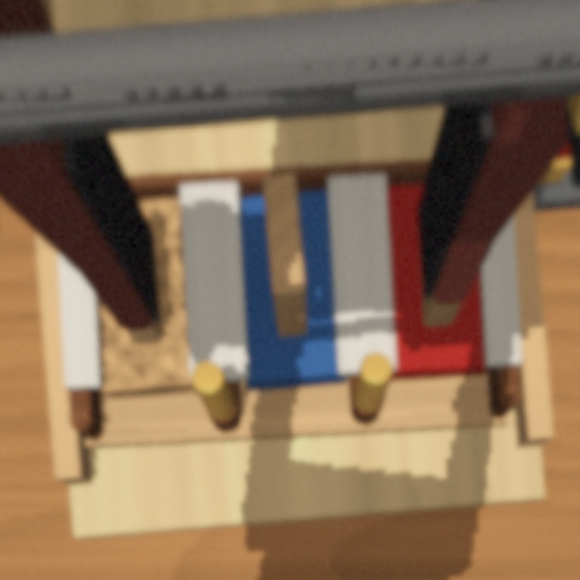

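All three lie under the lips with front edges in line: cork (146,388), blue (290,383), red (440,372). Blue may be 2–3 mm short, so I nudge its bar with shut fingers before moving the tray.

>>> jog_arm([
  [[0,0,0],[0,0,0.1],1],
  [[0,0,0],[0,0,0.2],1],
  [[0,0,0],[0,0,0.25],1],
  [[0,0,0],[0,0,0.28],1],
  [[0,0,0],[0,0,0.34],1],
  [[0,0,0],[0,0,0.4],1],
  [[0,0,0],[-0.04,0,0.4],1],
  [[0,0,0],[-0.08,0,0.4],1],
  [[0,0,0],[-0.095,0,0.4],1],
  [[0,0,0],[-0.1,0,0.4],1],
])

```text
time_s: 37.4
eef_pos: [0.5141, -0.0178, 0.0545]
ee_rot: [-3.141, 0.001, -3.058]
force: [-0.8, -0.2, -0.3]
width: 0.005
gripper_force: 0.0
```

>>> jog_arm([
  [[0,0,0],[-0.004,0,0],1],
  [[0,0,0],[-0.008,0,0],1],
  [[0,0,0],[-0.012,0,0],1],
  [[0,0,0],[-0.012,0,0],1],
])

```text
time_s: 37.8
eef_pos: [0.5166, -0.0171, 0.0542]
ee_rot: [3.141, -0.003, -3.058]
force: [-6.6, 1.6, 4.8]
width: 0.01
gripper_force: 3.5
```

```bash
python3 -c "
from h import *
rk()"
```

```text
rack [-0.0922  0.0012] z 0.0542 F [-6.6  1.6  4.8] w 0.9 t 37.8
```

Blue is firmly home. Now the bolt.

>>> jog_arm([
  [[0,0,0],[0.03,0,0],1],
  [[0,0,0],[0.03,0,-0.1],1],
  [[0,0,0],[0.03,0,-0.2],0.5],
  [[0,0,0],[-0.05,-0.08,-0.2],0.5],
  [[0,0,0],[-0.12,-0.17,-0.2],0.5],
  [[0,0,0],[-0.18,-0.26,-0.2],0.5],
  [[0,0,0],[-0.233,-0.34,-0.2],0.5],
  [[0,0,0],[-0.233,-0.34,-0.2],0.5],
  [[0,0,0],[-0.233,-0.34,-0.2],0.5],
])

```text
time_s: 38.7
eef_pos: [0.622, -0.1454, 0.133]
ee_rot: [3.141, -0.001, -3.059]
force: [0.8, 1.0, 0.1]
width: 0.498
gripper_force: 0.0
```

```bash
python3 -c "
from h import *
rk();plan(W(0.0008,-.135,.057),94.8)"
```

```text
rack [ 0.0022 -0.1356] z 0.133 F [0.8 1.  0.1] w 43.9 t 38.7
phi 94.7 turn [ 0.002 -0.003 -0.002] shift [0.0032 0.0013 0.19  ] mm [-0.001  0.    -0.076]
```

>>> jog_arm([
  [[0,0,0],[0.002,0,0.1],0.5],
  [[0,0,0],[0.002,0,0.187],0.5],
  [[0,0,0],[0.002,0,0.187],0.6],
  [[0,0,0],[0.002,0,0.187],1],
  [[0,0,0],[0.002,0,0.187],1],
  [[0,0,0],[0.002,0,0.187],1],
  [[0,0,0],[0.002,0,0.187],1],
  [[0,0,0],[0.002,0,0.187],1],
])

```text
time_s: 39.5
eef_pos: [0.6229, -0.1456, 0.0622]
ee_rot: [-3.14, 0.004, -3.058]
force: [-1.0, -0.5, 6.8]
width: 0.151
gripper_force: 30.0
```

>>> jog_arm([
  [[0,0,0],[0,-0.03,0],1],
  [[0,0,0],[0,-0.06,0],1],
  [[0,0,0],[0,-0.08,0],1],
  [[0,0,0],[0,-0.088,0],1],
  [[0,0,0],[0,-0.088,0],1],
  [[0,0,0],[0,-0.088,0],1],
])

```text
time_s: 40.1
eef_pos: [0.6258, -0.1797, 0.0622]
ee_rot: [3.142, 0.004, -3.057]
force: [-2.0, 3.4, 8.0]
width: 0.155
gripper_force: 30.0
```

```bash
python3 -c "
from h import *
rk()"
```

```text
rack [ 0.0031 -0.17  ] z 0.0622 F [-2.   3.4  8. ] w 13.6 t 40.1
```

>>> jog_arm([
  [[0,0,0],[0,0,0],0.6],
  [[0,0,0],[0,0,0],0.6],
  [[0,0,0],[0,0,0],0.5],
  [[0,0,0],[0,0,-0.1],0.5],
  [[0,0,0],[0.03,0.03,-0.18],0.5],
  [[0,0,0],[0.11,0.12,-0.18],0.5],
  [[0,0,0],[0.19,0.21,-0.18],0.5],
  [[0,0,0],[0.27,0.3,-0.18],0.5],
  [[0,0,0],[0.303,0.337,-0.18],0.5],
  [[0,0,0],[0.303,0.337,-0.18],0.5],
])

```text
time_s: 41.1
eef_pos: [0.4912, -0.0545, 0.1314]
ee_rot: [3.142, 0.001, -3.056]
force: [0.3, -0.4, 0.7]
width: 0.499
gripper_force: 0.0
```

```bash
python3 -c "
from h import *
rk();plan(W(-.118,-.035,.055),94.8)
c=cams.camera('scene');print(models.landmark_of(c,'bolt_knob')[:1],W(0,-.17),models.landmark_of(c,'tray')[:1],W(-.068,0))"
```

```text
rack [-0.1205 -0.0341] z 0.1314 F [ 0.3 -0.4  0.7] w 43.9 t 41.1
phi 94.9 turn [0.    0.001 0.004] shift [-0.0062 -0.0024  0.1909] mm [ 0.003 -0.001 -0.076]
[{'at': [0.6193, -0.1811, 0.0814], 'score': 0.52}] [np.float64(0.6227252333664937), np.float64(-0.17990378607241578)] [{'at': [0.5442, -0.0124, 0.012], 'score': 0.78}] [np.float64(0.5407384855710338), np.float64(-0.016190093346597455)]
```

>>> jog_arm([
  [[0,0,0],[-0.005,-0.002,0.09],0.5],
  [[0,0,0],[-0.005,-0.002,0.187],0.5],
  [[0,0,0],[-0.005,-0.002,0.187],0.6],
  [[0,0,0],[-0.005,-0.002,0.187],1],
  [[0,0,0],[-0.005,-0.002,0.187],1],
  [[0,0,0],[-0.005,-0.002,0.187],1],
  [[0,0,0],[-0.005,-0.002,0.187],1],
  [[0,0,0],[-0.005,-0.002,0.187],1],
])

```text
time_s: 42.05
eef_pos: [0.496, -0.0566, 0.0586]
ee_rot: [-3.141, 0.004, -3.058]
force: [-0.1, 1.3, 6.4]
width: 0.15
gripper_force: 30.0
```

>>> jog_arm([
  [[0,0,0],[-0.01,0,0],1],
  [[0,0,0],[-0.03,0,0],1],
  [[0,0,0],[-0.06,0,0],1],
  [[0,0,0],[-0.09,0,0],1],
  [[0,0,0],[-0.12,0,0],1],
  [[0,0,0],[-0.15,0,0],1],
  [[0,0,0],[-0.18,0,0],1],
  [[0,0,0],[-0.21,0,0],1],
  [[0,0,0],[-0.23,0,0],1],
  [[0,0,0],[-0.24,0,0],1],
])

```text
time_s: 43.05
eef_pos: [0.5908, -0.0491, 0.0585]
ee_rot: [-3.14, 0.001, -3.058]
force: [-5.8, -1.1, 8.7]
width: 0.156
gripper_force: 30.0
```

```bash
python3 -c "
from h import *
rk();plan(W(.024,-.035,.057),94.8)"
```

```text
rack [-0.0209 -0.037 ] z 0.0585 F [-5.8 -1.1  8.7] w 13.7 t 43.05
phi 94.8 turn [-0.003  0.002  0.001] shift [-0.1122  0.005   0.004 ] mm [ 0.045  0.006 -0.002]
```

>>> jog_arm([
  [[0,0,0],[-0.02,0.001,0],1],
  [[0,0,0],[-0.04,0.002,0],1],
  [[0,0,0],[-0.06,0.003,0],1],
  [[0,0,0],[-0.08,0.004,0],1],
  [[0,0,0],[-0.095,0.004,0],1],
  [[0,0,0],[-0.102,0.004,0],1],
  [[0,0,0],[-0.106,0.004,0],1],
  [[0,0,0],[-0.11,0.004,0],1],
  [[0,0,0],[-0.114,0.004,0],1],
  [[0,0,0],[-0.114,0.004,0],1],
])

```text
time_s: 44.05
eef_pos: [0.6348, -0.0434, 0.0586]
ee_rot: [-3.141, -0.001, -3.058]
force: [-8.3, 1.0, 9.6]
width: 0.148
gripper_force: 30.0
```

```bash
python3 -c "
from h import *
rk()"
```

```text
rack [ 0.0235 -0.035 ] z 0.0586 F [-8.3  1.   9.6] w 13.0 t 44.05
```

>>> jog_arm([
  [[0,0,0],[-0.003,0,0],1],
  [[0,0,0],[-0.006,0,0],1],
  [[0,0,0],[-0.009,0,0],1],
  [[0,0,0],[-0.009,0,0],1],
])

```text
time_s: 44.45
eef_pos: [0.6355, -0.0429, 0.0586]
ee_rot: [3.141, -0.008, -3.058]
force: [-20.4, 1.0, 15.4]
width: 0.156
gripper_force: 30.0
```

```bash
python3 -c "
from h import *
rk()"
```

```text
rack [ 0.0242 -0.0345] z 0.0586 F [-20.4   1.   15.4] w 13.7 t 44.45
```

Tray home against the stop (20 N). I release and go to the knob.

>>> jog_arm([
  [[0,0,0],[0.008,0,0],1],
  [[0,0,0],[0.008,0,0],0.6],
  [[0,0,0],[0.008,0,0],0.6],
  [[0,0,0],[0.008,0,0],0.5],
  [[0,0,0],[0.008,0,-0.1],0.5],
  [[0,0,0],[0.03,-0.02,-0.18],0.5],
  [[0,0,0],[0.055,-0.13,-0.18],0.5],
  [[0,0,0],[0.055,-0.25,-0.18],0.5],
  [[0,0,0],[0.055,-0.339,-0.18],0.5],
  [[0,0,0],[0.055,-0.339,-0.18],0.5],
])

```text
time_s: 45.45
eef_pos: [0.6279, -0.1846, 0.1273]
ee_rot: [-3.14, -0.001, -3.063]
force: [-0.8, -0.0, -1.4]
width: 0.503
gripper_force: 0.0
```

```bash
python3 -c "
from h import *
rk();plan(W(0.001,-.17,.057),94.8)"
```

```text
rack [ 0.0047 -0.1751] z 0.1273 F [-0.8 -0.  -1.4] w 44.2 t 45.45
phi 94.5 turn [-0.003 -0.003 -0.01 ] shift [0.0092 0.0131 0.1758] mm [-0.004  0.005 -0.07 ]
```

>>> jog_arm([
  [[0,0,-0.005],[0.007,0.009,0.08],0.5],
  [[0,0,-0.005],[0.007,0.009,0.172],0.5],
  [[0,0,-0.005],[0.007,0.009,0.172],0.6],
  [[0,0,-0.005],[0.007,0.009,0.172],1],
  [[0,0,-0.005],[0.007,0.009,0.172],1],
  [[0,0,-0.005],[0.007,0.009,0.172],1],
  [[0,0,-0.005],[0.007,0.009,0.172],1],
  [[0,0,-0.005],[0.007,0.009,0.172],1],
])

```text
time_s: 46.25
eef_pos: [0.6267, -0.177, 0.0622]
ee_rot: [-3.14, 0.004, -3.055]
force: [0.0, -1.1, 6.3]
width: 0.149
gripper_force: 30.0
```

>>> jog_arm([
  [[0,0,0],[0,0.03,0],1],
  [[0,0,0],[0,0.06,0],1],
  [[0,0,0],[0,0.08,0],1],
  [[0,0,0],[0,0.086,0],1],
  [[0,0,0],[0,0.088,0],1],
  [[0,0,0],[0,0.088,0],1],
])

```text
time_s: 46.85
eef_pos: [0.624, -0.1445, 0.0622]
ee_rot: [-3.135, 0.005, -3.057]
force: [2.3, -8.8, 4.4]
width: 0.15
gripper_force: 30.0
```

```bash
python3 -c "
from h import *
rk()"
```

```text
rack [ 0.0042 -0.1349] z 0.0622 F [ 2.3 -8.8  4.4] w 13.2 t 46.85
```

The bolt is shut (knob at -134.9, 8.8 N against its stop). Releasing and withdrawing.

>>> jog_arm([
  [[0,0,0],[0,-0.003,0],0.6],
  [[0,0,0],[0,-0.003,0],0.5],
  [[0,0,0],[0,-0.003,0],0.5],
  [[0,0,0],[0,-0.003,-0.1],0.5],
  [[0,0,0],[0.05,-0.003,-0.22],0.5],
  [[0,0,0],[0.17,-0.003,-0.34],0.5],
  [[0,0,0],[0.29,0,-0.45],0.5],
  [[0,0,0],[0.4,0,-0.5],0.5],
  [[0,0,0],[0.45,0,-0.5],0.5],
  [[0,0,0],[0.45,0,-0.5],0.5],
])

```text
time_s: 47.85
eef_pos: [0.4404, -0.1572, 0.2647]
ee_rot: [-3.137, 0.007, -3.057]
force: [-0.0, -0.1, 0.4]
width: 0.497
gripper_force: 0.0
```

```bash
python3 - <<'E'
from h import *
rk()
p=cams.camera('scene');clip(p,'end.png',(190,350,165,305))
a=np.radians(TH);Ri=np.array([[np.cos(a),np.sin(a)],[-np.sin(a),np.cos(a)]])
for t in('tray','tray_peg','block_red','block_cork','block_blue','bolt_knob'):
    print(t,[((Ri@(np.array(d['at'][:2])-O)).round(3),round(d['score'],2)) for d in models.landmark_of(p,t)[:3]])
E
```

```text
rack [-0.1797 -0.1322] z 0.2647 F [-0.  -0.1  0.4] w 43.7 t 47.85
tray []
tray_peg [(array([0.028, 0.036]), 0.69)]
block_red [(array([-0.32, -0.34]), 0.73)]
block_cork []
block_blue [(array([-0.339, -0.17 ]), 0.86), (array([-0.218,  0.525]), 0.48)]
bolt_knob [(array([0.04 , 0.006]), 0.46), (array([-0.001, -0.136]), 0.44), (array([-0.033, -0.461]), 0.28)]
```

View pics/end.png

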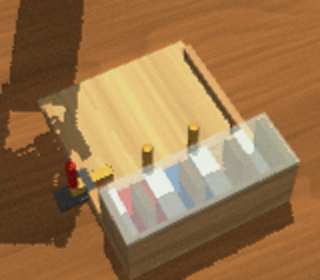

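The tray is home under the cover with red, blue and cork in their lanes. The bolt is shut in front of it and the arm is clear.

```bash
python3 -c "
from workcell import env
print(env.hand_in())"
```

```text
the job is handed in; nothing more can be done
None
```

The job is handed in with no verdict returned: red, blue and cork are home in their lanes, the tray is fully home under the cover, the bolt is shut, the arm is clear, and nothing else on the bench was touched.

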